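# Feed the grog mill with fired shards

### The job

Gather all the terracotta shards into the metal scoop where it stands on its board, and slide the mill's feed slider fully shut (to its right-hand end, as the robot faces it). Then carry the scoop to the grog mill, push the spring flap down with the scoop's lip and pour the shards through, keeping the flap pressed open with the lip until every shard has dropped in; keep your fingers off the flap. Afterwards stand the empty scoop back upright on its board, let the flap spring shut, and open the feed by sliding the slider until its white line is level with the brass pointer, leaving the jar, brush and pot where they are.

Things in the scene. Friction and masses are not known exactly. Their poses are not given: they have to be found in the camera images.
- slot (a point): Middle of the hinge edge of the filling slot in the mill's top, level with the rim. The mill is a fixed green box 220 mm (x) by 280 mm (y) by 190 mm high with a clear window on the side away from the robot. The slot, filled by an aluminium flap, runs 150 mm in +y from here, 84 mm either side in x. +y is the pouring direction, z up. The hopper floor lies 180 mm below
- flap (a joint): Angle of the spring flap in the slot, rad: 0 = shut and level (2 mm below the rim), growing as its free far edge goes down into the hopper (hinged on the edge at point slot, 144 mm long, 160 mm wide), at most 1.25. The spring shuts it again: about 0.23 N m to start it opening, 0.25 N m more per rad, so about 3 N pressed 75 mm from the hinge starts it and 6 N holds it at 45 degrees
- scoop: Loose straight-sided metal scoop, empty 0.22 kg, open at the top and at the front. Origin under the middle of its pan; +x points to the open front lip, z up. Pan 150 mm long (x from -75 to +75 mm), 136 mm wide outside, floor and walls 3 mm thick, side and back walls 55 mm high, no sill at the lip. Behind the back wall is its handle. Pieces begin to slide on its floor at a tilt of 25 to 37 degrees
- scoop_grip (a point): Grip point on the scoop's handle, a dark wooden upright plate 14 mm thick (scoop y), 55 mm long (scoop x, from -75 to -130 mm), from 15 to 100 mm above the scoop's underside. The point is 105 mm behind the scoop's origin, 70 mm up; axes as the scoop's. The plate can be pinched across its thickness from above at any lean forward or back
- scoop_lip (a point): Middle of the scoop's front lip, at the underside of the floor, 75 mm ahead of the scoop's origin; axes as the scoop's
- board: Fixed grey stone board on which the scoop stands, 240 mm (its x) by 190 mm (its y), 15 mm thick; origin in the middle of its underside. At the start the scoop's x is roughly along the board's x
- feed_top (a point): Middle of the top of the black feed slider's grip (28 mm in x, 20 mm along the track in y, 40 mm tall), with a white line across it. It slides along its y on a fixed grey housing 170 mm long, 90 mm wide and 30 mm high that stands beyond the mill, seen from the robot, about 1.5 N of friction; the grip's top is 70.5 mm above the bench. It stays where it is left
- feed (a joint): Position of the feed slider along its track, m: 0 at the -y end to 0.10 at the +y end of the housing. 0 (slid fully to the -y end, towards the robot's right) is feed shut
- index_tip (a point): Tip of the small fixed brass index pointer on the edge of the feed housing away from the robot (pointer 16 mm by 6 mm, 12 mm high, its tip 23 mm from the track's centre line and 39 mm above the bench); it points at the track, y along the track. The slider is set when its white line is level with the pointer along y
- shard1_mid (a point): Centre of a fired terracotta shard, a lump about 63 mm long (its x), 36 mm wide (y), 24 mm thick (z), one end narrower (28 mm), about 70 g; the point is 12 mm above its underside. Three to five such shards are present; they lie on the bench at the start
- shard2_mid (a point): Centre of a fired terracotta shard, a lump about 63 mm long (its x), 36 mm wide (y), 24 mm thick (z), one end narrower (28 mm), about 70 g; the point is 12 mm above its underside. Three to five such shards are present; they lie on the bench at the start
- shard3_mid (a point): Centre of a fired terracotta shard, a lump about 63 mm long (its x), 36 mm wide (y), 24 mm thick (z), one end narrower (28 mm), about 70 g; the point is 12 mm above its underside. Three to five such shards are present; they lie on the bench at the start
- shard4_mid (a point): Centre of a fired terracotta shard, a lump about 63 mm long (its x), 36 mm wide (y), 24 mm thick (z), one end narrower (28 mm), about 70 g; the point is 12 mm above its underside. Three to five such shards are present; they lie on the bench at the start
- shard5_mid (a point): Centre of a fired terracotta shard, a lump about 63 mm long (its x), 36 mm wide (y), 24 mm thick (z), one end narrower (28 mm), about 70 g; the point is 12 mm above its underside. Three to five such shards are present; they lie on the bench at the start
- jar: White jar with wooden lid, 72 mm across, 65 mm high; origin at the middle of its underside. To be left alone
- brush: Brush, 200 mm long, lying on the bench; origin at the middle of its underside. To be left alone
- crock: Terracotta pot, 92 mm across, 55 mm high; origin at the middle of its underside. To be left alone
Not all that is in view belongs to the job. Leave any black or turquoise look-alike of the part that bears shard5_mid alone.

How it is judged:
On the way, in this order (a step that is already met when the one before it is completed fails the run):
1. every shard lies in the scoop (x of shard1_mid in the frame of scoop_lip between -0.155 and 0.01 m and y of shard1_mid in the frame of scoop_lip between -0.07 and 0.07 m and z of shard1_mid in the frame of scoop_lip between 0 and 0.1 m and x of shard2_mid in the frame of scoop_lip between -0.155 and 0.01 m and y of shard2_mid in the frame of scoop_lip between -0.07 and 0.07 m and z of shard2_mid in the frame of scoop_lip between 0 and 0.1 m and x of shard3_mid in the frame of scoop_lip between -0.155 and 0.01 m and y of shard3_mid in the frame of scoop_lip between -0.07 and 0.07 m and z of shard3_mid in the frame of scoop_lip between 0 and 0.1 m and x of shard4_mid in the frame of scoop_lip between -0.155 and 0.01 m and y of shard4_mid in the frame of scoop_lip between -0.07 and 0.07 m and z of shard4_mid in the frame of scoop_lip between 0 and 0.1 m and x of shard5_mid in the frame of scoop_lip between -0.155 and 0.01 m and y of shard5_mid in the frame of scoop_lip between -0.07 and 0.07 m and z of shard5_mid in the frame of scoop_lip between 0 and 0.1 m), for 0.2 s.
2. the scoop's lip presses the flap open, the feed slider being shut (contact force between scoop and flap above 0.3 N and y of scoop_lip in the frame of slot between 0 and 0.15 m and z of scoop_lip in the frame of slot below -0.008 m and value of joint flap above 0.2 rad and value of joint feed below 0.007 m), for 0.1 s.
3. every shard is down in the hopper while the lip still holds the flap open (x of shard1_mid in the frame of slot between -0.11 and 0.11 m and y of shard1_mid in the frame of slot between -0.03 and 0.25 m and z of shard1_mid in the frame of slot between -0.19 and -0.06 m and x of shard2_mid in the frame of slot between -0.11 and 0.11 m and y of shard2_mid in the frame of slot between -0.03 and 0.25 m and z of shard2_mid in the frame of slot between -0.19 and -0.06 m and x of shard3_mid in the frame of slot between -0.11 and 0.11 m and y of shard3_mid in the frame of slot between -0.03 and 0.25 m and z of shard3_mid in the frame of slot between -0.19 and -0.06 m and x of shard4_mid in the frame of slot between -0.11 and 0.11 m and y of shard4_mid in the frame of slot between -0.03 and 0.25 m and z of shard4_mid in the frame of slot between -0.19 and -0.06 m and x of shard5_mid in the frame of slot between -0.11 and 0.11 m and y of shard5_mid in the frame of slot between -0.03 and 0.25 m and z of shard5_mid in the frame of slot between -0.19 and -0.06 m and contact force between scoop and flap above 0.3 N and y of scoop_lip in the frame of slot between 0 and 0.15 m and z of scoop_lip in the frame of slot below -0.008 m and value of joint flap above 0.2 rad), for 0.05 s.
4. the slider is level with the pointer (y of feed_top in the frame of index_tip between -0.006 and 0.006 m), for 0.2 s.
At the end, for the whole second after the job is handed in: Every shard is in the mill's hopper (at least 60 mm below the rim), the flap is shut (under 0.1 rad), the scoop is at rest upright on the board with its lip and grip point both over the board, and the slider's white line is within 6 mm of the pointer (all of step 4 and x of shard1_mid in the frame of slot between -0.11 and 0.11 m and y of shard1_mid in the frame of slot between -0.03 and 0.25 m and z of shard1_mid in the frame of slot between -0.19 and -0.06 m and x of shard2_mid in the frame of slot between -0.11 and 0.11 m and y of shard2_mid in the frame of slot between -0.03 and 0.25 m and z of shard2_mid in the frame of slot between -0.19 and -0.06 m and x of shard3_mid in the frame of slot between -0.11 and 0.11 m and y of shard3_mid in the frame of slot between -0.03 and 0.25 m and z of shard3_mid in the frame of slot between -0.19 and -0.06 m and x of shard4_mid in the frame of slot between -0.11 and 0.11 m and y of shard4_mid in the frame of slot between -0.03 and 0.25 m and z of shard4_mid in the frame of slot between -0.19 and -0.06 m and x of shard5_mid in the frame of slot between -0.11 and 0.11 m and y of shard5_mid in the frame of slot between -0.03 and 0.25 m and z of shard5_mid in the frame of slot between -0.19 and -0.06 m and x of scoop_lip in the frame of board between -0.12 and 0.12 m and y of scoop_lip in the frame of board between -0.095 and 0.095 m and x of scoop_grip in the frame of board between -0.12 and 0.12 m and y of scoop_grip in the frame of board between -0.095 and 0.095 m and angle between scoop_lip's own z axis and vertical below 0.08 rad and z of scoop_lip in the frame of board between 0.008 and 0.022 m and value of joint flap below 0.1 rad and linear speed of scoop below 0.02 m/s); the robot touches nothing.
It fails at once if the fingers press on the flap (contact force between the fingers and flap above 1 N).
It fails at once if a bystander is disturbed (distance of any of jar, brush, crock from where it was at the start of the episode above 0.04 m).
Of shard1, shard2, shard3, shard4, shard5 only 3 to 5 are there at a start; the rules pass over those that are not, and their reading is None.
At some moment in a run one of shard1, shard2, shard3, shard4, shard5 may be knocked a few centimetres aside while the robot is not near it.
It also fails if it takes over 210 s, if anything falls off the work surface, if the arm or the gripper's body presses on something with over 40 N, if the wrist force passes 120 N, or if a joint passes its speed limit or range.

### The arm

A 6-joint arm with a two-finger parallel gripper is mounted at the origin on the work surface. World frame = base frame: x ahead of the robot, y to its left, z up, the work surface at z = 0. Lengths are in m, angles in rad, forces in N, time in s.
With the tool pointing down it reaches from about 0.375 to 0.925 m from the base axis. Payload 5.7 kg.
Tool frame: the origin (TCP) lies at the very end of the fingers, on their centre line; the grasp point (between the pads) lies 19 mm behind it; z points along the fingers, y is the direction in which the jaws open and shut (so a half turn about z gives the same grasp; the last joint's range is limited). The gripper opens to 88 mm and grips with 3 to 60 N. Pads are 20 mm wide; open, the fingers measure 115 mm over their backs; the gripper's body (75 mm by 178 mm) begins 61 mm behind the grasp point.
Start: joints at [0.998, 0.359, 1.51, -0, 1.272, -0.115], TCP at [0.265, 0.538, 0.223] pointing down, gripper open.
Joint ranges: [-2.97, 2.97], [-1.01, 2.36], [0.21, 2.38], [-0.96, 4.11], [0.2, 2.71], [-2.98, 2.98]. Speed limits (rad/s): [2.39, 2.39, 3.14, 3.14, 3.14, 3.14].

### API

Orientations are given as [roll, pitch, yaw] about the fixed x, y, z axes, in that order (R = Rz(yaw) Ry(pitch) Rx(roll)).
In Python, from bench import * gives the robot as it stands.
- The arm moves only by the shell command python3 -m handwheel 'ROWS' [OPENING] [FORCE]. ROWS is JSON, a list of rows, each an object with "linear": the shift along the tool's x, y, z normalised to -1 to 1, where 1 is 0.2 m, a list of three; "rot": the turn, a rotation vector about the tool's x, y, z normalised to -1 to 1, where 1 is pi/2 rad, a list of three. A call has exactly 10 rows; each row is the pose to reach, as a shift and turn from the pose commanded when the call began, along the tool's axes at that moment; what a row does not reach only later rows make up. A row lasts 1/10 s, in which the tool goes at most 50 mm and 8.59 degrees, less where a joint would pass 70% of its speed; a pose out of reach is approached as far as the arm can. A call with a number of a shift or a turn outside -1 to 1 is refused whole. A call with a gripper value outside its range is refused whole. OPENING is the opening, from 0 (shut) to 1 (fully open), set as the call begins (- or left out, the last holds). The fingers move at their own pace and stop on an object; FORCE is the grip in N (left out, the last holds). Time passes only in rows, so rows that repeat a pose let the fingers close, or fill a call up. It gives the time, the measured TCP pose, the force and the opening at its end, in the units of the state.
- get_obs(): the state, without advancing time (a new reading comes with each control period).
- get_image(name): name is "scene" or "top" or "wrist"; returns a dict with "color" (420x560x3 uint8, red, green, blue), "fx", "fy", "cx", "cy" (pixels), "T" (4x4, takes a point from camera to world coordinates). Camera axes: x right, y down, z forward; pixel columns grow to the right and rows downward; lengths in m; the calibration is good to about 2 mm. A picture is of the moment at which its call begins. There is no depth.
- finish_job(): hands the job in, once; it reports no verdict.
The state is a dict: "t": time; "joint_positions": joint angles; "joint_vel": joint speeds; "joint_torque": joint torques, N m; "eef_pos": TCP position; "orientation": TCP orientation; "contact_force": force on the tool from outside, world axes, zero at the start; "moment": the same for the moment, N m; "width": finger opening in m.
Only numpy, scipy, OpenCV 4.12 (cv2) and the standard library are available. Lean on these libraries where they do the work, as an engineer would, in place of code of your own. Each camera call takes 0.05 s, during which the arm holds its last target.

## Working session

There is one attempt and no reset: what is moved stays moved. The work goes in short steps, Python scripts to look and compute and a shell command to move; the robot and the scene stay as the last step left them, time stands still between calls to the robot, and variables do not carry over. Pictures are saved under pics/ and viewed, and the job is handed in when it is done.

```bash
ls; mkdir -p pics; python3 - <<'E'
from bench import *
import cv2
print(get_obs())
for n in ["scene","top","wrist"]:
    im=get_image(n); cv2.imwrite(f"pics/{n}0.png",im["color"][:,:,::-1]); print(n,im["fx"],im["fy"],im["cx"],im["cy"]); print(im["T"])
E
```

```text
pics
{'t': 0.0, 'joint_positions': array([ 9.97905422e-01,  3.59520402e-01,  1.51143794e+00, -3.90182110e-07,
        1.27248137e+00, -1.15085667e-01]), 'joint_vel': array([ 3.67828673e-04,  5.57903374e-04, -6.63727735e-04,  5.86142702e-04,
       -9.06022710e-06,  1.02036642e-03]), 'joint_torque': array([-1.47543018e-03, -5.15377200e+01, -2.70721525e+01,  6.74523460e-02,
        3.48800712e-02, -1.74800430e-04]), 'eef_pos': array([0.26481006, 0.53762998, 0.22179833]), 'orientation': array([-3.13975777e+00, -2.11730811e-04,  2.68378734e+00]), 'contact_force': array([ 1.08733357, -0.25398494, -0.1703765 ]), 'moment': array([0.00581513, 0.03927553, 0.04622463]), 'width': 0.08785440609717278}
scene 470.9817479201636 470.9817479201636 273.0667022479226 204.71261352010637
[[ 0.23393868  0.80730839 -0.54178027  1.17590947]
 [ 0.97218745 -0.20062709  0.12083186 -0.25969808]
 [-0.01114723 -0.55497922 -0.83178952  1.06504915]
 [ 0.          0.          0.          1.        ]]
top 391.1579450640394 391.1579450640394 279.659596098966 212.52989692231915
[[-0.01495714 -0.99114618  0.13193007  0.43153001]
 [-0.99987327  0.01554571  0.00343236 -0.12000936]
 [-0.00545292 -0.13186201 -0.99125308  1.20984787]
 [ 0.          0.          0.          1.        ]]
wrist 376.0100142023894 376.0100142023894 273.43467228952954 215.3831103063408
[[ 4.41607142e-01  8.59597962e-01  2.57049561e-01  1.94453159e-01]
 [ 8.97208008e-01 -4.22788216e-01 -1.27545738e-01  5.72263800e-01]
 [-9.60531374e-04  2.86952033e-01 -9.57944470e-01  3.83525906e-01]
 [ 0.00000000e+00  0.00000000e+00  0.00000000e+00  1.00000000e+00]]
```

View pics/scene0.png

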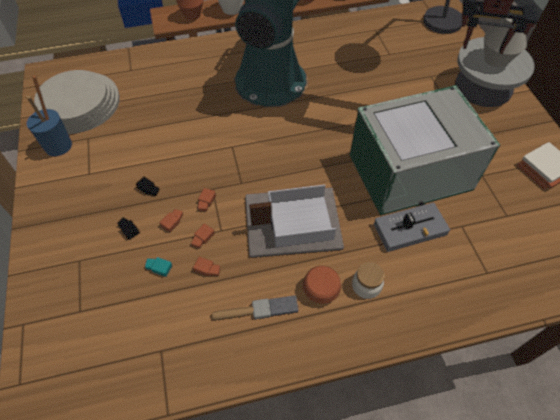

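View pics/top0.png

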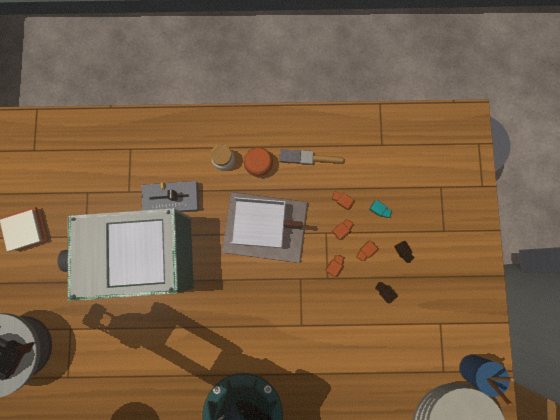

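View pics/wrist0.png

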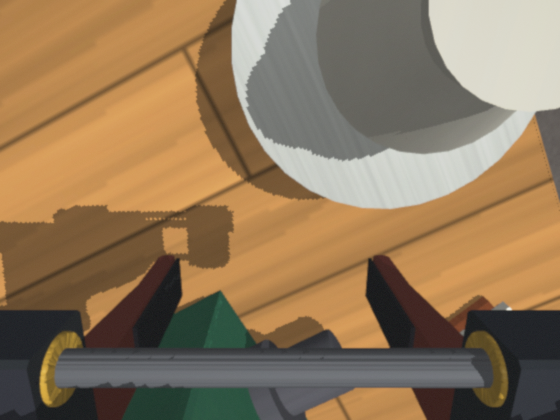

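The top view shows four terracotta shards at about (343,200), (343,230), (367,250) and (335,266). The turquoise look-alike is at (381,209) and the black ones are at (404,251) and (386,292). The scoop is on its board at (262,225) with the handle to the right. The mill is at (120,255) and the feed at (170,195).

```bash
cat > h.py <<'E'
from bench import *
import numpy as np, cv2
from scipy.spatial.transform import Rotation as Ro
def ray(im,u,v):
    T=np.array(im["T"]); d=T[:3,:3]@np.array([(u-im["cx"])/im["fx"],(v-im["cy"])/im["fy"],1.]); return T[:3,3],d
def onz(im,u,v,z):
    o,d=ray(im,u,v); return o+d*(z-o[2])/d[2]
def proj(im,p):
    T=np.array(im["T"]); c=T[:3,:3].T@(np.array(p)-T[:3,3]); return np.array([im["fx"]*c[0]/c[2]+im["cx"],im["fy"]*c[1]/c[2]+im["cy"]])
def crop(im,name,u0,v0,u1,v1,s):
    c=im["color"][v0:v1,u0:u1,::-1]; cv2.imwrite("pics/"+name,cv2.resize(c,None,fx=s,fy=s,interpolation=cv2.INTER_CUBIC))
def hsv(im): return cv2.cvtColor(im["color"],cv2.COLOR_RGB2HSV)
def blobs(mask,amin=20):
    n,l,st,ce=cv2.connectedComponentsWithStats(mask.astype(np.uint8),connectivity=8)
    return [(i,st[i],ce[i],l==i) for i in range(1,n) if st[i][4]>=amin]
def shards(im,z=0.012,amin=40):
    H=hsv(im); m=((H[...,0]<=7)|(H[...,0]>=176))&(H[...,1]>120)&(H[...,2]>90)
    out=[]
    for i,st,ce,mm in blobs(m,amin):
        c,_=cv2.findContours(mm.astype(np.uint8),cv2.RETR_EXTERNAL,cv2.CHAIN_APPROX_NONE)
        pts=np.array([onz(im,u,v,z)[:2] for u,v in c[0][:,0,:]],np.float32)
        r=cv2.minAreaRect(pts); w,h=r[1]; ang=r[2] if w>=h else r[2]+90
        out.append((ce,st[4],np.array(onz(im,*ce,z)[:2]),np.array(r[0]),max(w,h),min(w,h),(ang+90)%180-90))
    return out
def tgt(pos,rpy_or_R,base=None,cmd=None):
    """print row numbers to go from present commanded/measured pose to target"""
    s=get_obs(); p,R=(s["eef_pos"],Ro.from_euler("xyz",s["orientation"])) if cmd is None else (np.array(cmd[0]),Ro.from_euler("xyz",cmd[1]))
    Rt=rpy_or_R if isinstance(rpy_or_R,Ro) else Ro.from_euler("xyz",rpy_or_R)
    l=R.inv().apply(np.array(pos)-p)/0.2; r=(R.inv()*Rt).as_rotvec()/(np.pi/2)
    print("linear",np.round(l,4).tolist(),"rot",np.round(r,4).tolist())
E
python3 - <<'E'
from h import *
t=get_image("top"); s=get_image("scene")
for n,im in (("top",t),("scene",s)):
    print(n)
    for o in shards(im): print(np.round(o[0]),o[1],np.round(o[2],3),np.round(o[3],3),np.round(o[4:],3))
crop(t,"t1.png",40,170,240,310,4); crop(t,"t2.png",210,130,420,310,3.8); crop(s,"s1.png",230,80,500,280,2.9)
E
```

```text
top
scene
```

View pics/t1.png

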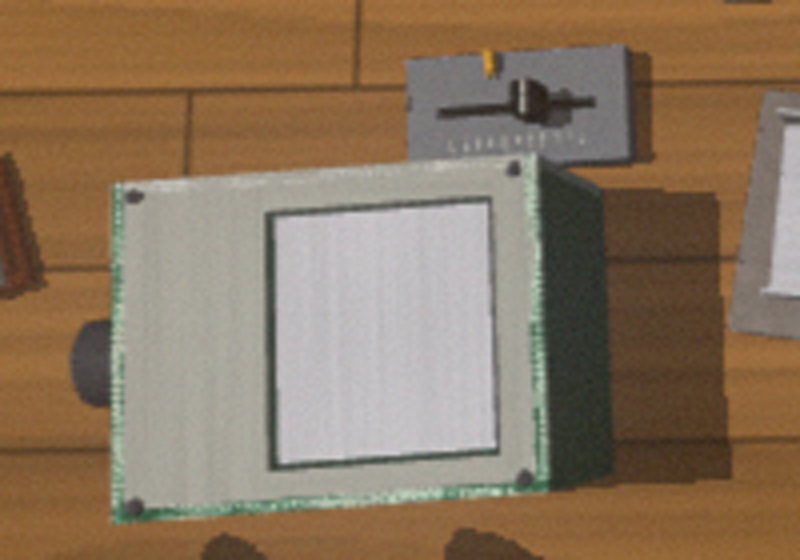

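View pics/t2.png

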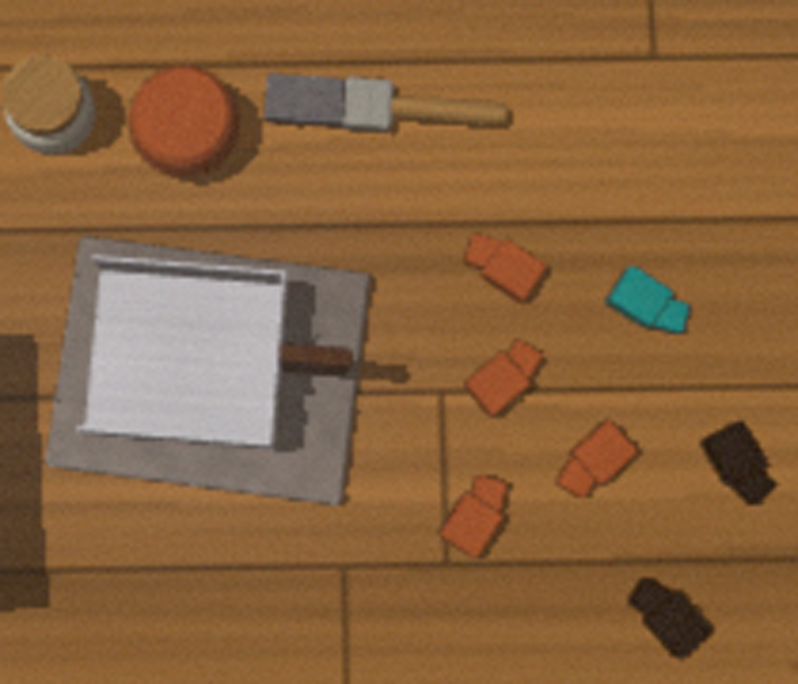

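View pics/s1.png

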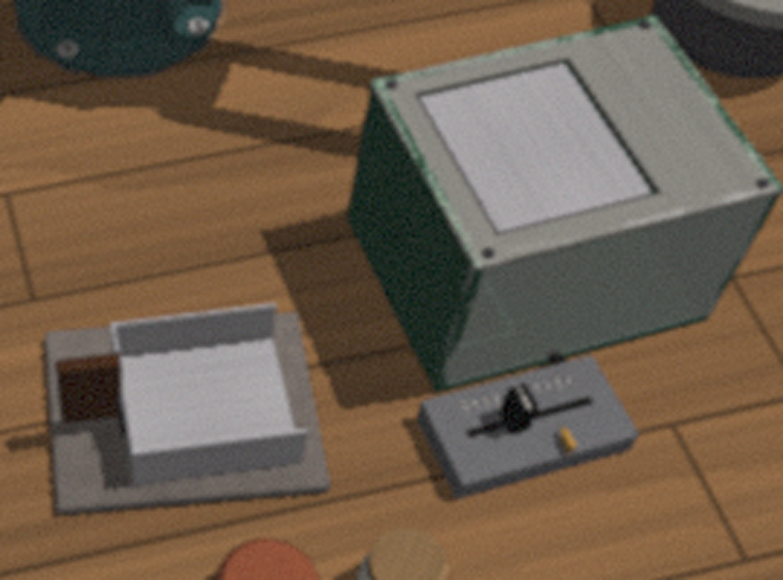

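The close-ups are clear: the feed slider (top ~(172,195)) is a little to the right of the brass pointer (~(162,186)), the flap is shut and the scoop is empty. The shard mask found nothing, so the hue limits need fixing.

```bash
python3 - <<'E'
from h import *
t=get_image("top"); s=get_image("scene"); H=hsv(t)
for p in [(343,230),(367,250),(345,202),(257,162),(300,145),(400,300),(290,224)]: print(p,H[p[1],p[0]],t["color"][p[1],p[0]])
H=hsv(s)
for p in [(206,200),(206,267),(322,290),(250,350)]: print(p,H[p[1],p[0]])
E
```

```text
(343, 230) [  9 175 165] [165  86  52]
(367, 250) [ 10 183 160] [160  83  45]
(345, 202) [ 10 184 154] [154  81  43]
(257, 162) [ 10 182 160] [160  85  46]
(300, 145) [ 14 151 132] [132  91  54]
(400, 300) [ 15 154 139] [139  96  55]
(290, 224) [ 11 130  88] [88 60 43]
(206, 200) [  9 156 142]
(206, 267) [  9 151 145]
(322, 290) [  8 155 148]
(250, 350) [ 14 132 129]
```

```bash
sed -i 's/m=((H.*$/m=(H[...,0]<=11)\&(H[...,1]>135)\&(H[...,2]>110); m=cv2.morphologyEx(m.astype(np.uint8),cv2.MORPH_OPEN,np.ones((2,2),np.uint8))/; s/z=0.012,amin/z=0.024,amin/' h.py; python3 - <<'E'
from h import *
t=get_image("top"); s=get_image("scene")
for n,im in (("top",t),("scene",s)):
    print(n)
    for o in shards(im): print(np.round(o[0]),o[1],np.round(o[2],3),np.round(o[3],3),np.round(o[4:],3))
# key points top
print("mill top corners", [np.round(onz(t,40+u/4,170+v/4,0.19)[:2],3) for u,v in [(113,183),(112,522),(549,492),(540,155)]])
print("flap",[np.round(onz(t,40+u/4,170+v/4,0.188)[:2],3) for u,v in [(270,210),(276,466),(497,452),(489,198)]])
print("mill scene",[np.round(onz(s,230+u/2.9,80+v/2.9,0.19)[:2],3) for u,v in [(374,82),(655,17),(778,188),(474,266)]])
print("flap scene",[np.round(onz(s,230+u/2.9,80+v/2.9,0.188)[:2],3) for u,v in [(420,94),(568,62),(657,192),(497,232)]])
print("board top",[np.round(onz(t,210+u/3.8,130+v/3.8,0.015)[:2],3) for u,v in [(82,236),(372,275),(340,505),(47,465)]])
print("board scene",[np.round(onz(s,230+u/2.9,80+v/2.9,0.015)[:2],3) for u,v in [(47,332),(298,310),(328,488),(60,512)]])
print("scoop floor top: front corners, back",[np.round(onz(t,210+u/3.8,130+v/3.8,0.018)[:2],3) for u,v in [(97,270),(85,432)]],"walltop",[np.round(onz(t,210+u/3.8,130+v/3.8,0.07)[:2],3) for u,v in [(285,268),(272,445)]])
print("handle top",[np.round(onz(t,210+u/3.8,130+v/3.8,0.115)[:2],3) for u,v in [(283,357),(352,362)]])
print("handle scene",[np.round(onz(s,230+u/2.9,80+v/2.9,0.115)[:2],3) for u,v in [(58,362),(118,356)]])
print("slider top",[np.round(onz(t,40+u/4,170+v/4,0.0705)[:2],3) for u,v in [(526,88)]],"scene",[np.round(onz(s,230+u/2.9,80+v/2.9,0.0705)[:2],3) for u,v in [(522,398)]])
print("pointer top",[np.round(onz(t,40+u/4,170+v/4,0.04)[:2],3) for u,v in [(488,52),(490,74)]],"scene",[np.round(onz(s,230+u/2.9,80+v/2.9,0.04)[:2],3) for u,v in [(566,432),(570,445)]])
print("housing top",[np.round(onz(t,40+u/4,170+v/4,0.03)[:2],3) for u,v in [(407,60),(628,45),(632,160)]])
E
```

```text
top
[258. 161.] 543 [ 0.752 -0.051] [ 0.753 -0.051] [  0.084   0.077 -26.712]
[343. 200.] 198 [ 0.625 -0.312] [ 0.627 -0.31 ] [6.2000e-02 3.4000e-02 5.7512e+01]
[343. 230.] 200 [ 0.533 -0.308] [ 0.535 -0.31 ] [ 5.9000e-02  3.4000e-02 -4.6474e+01]
[368. 251.] 214 [ 0.467 -0.379] [ 0.465 -0.377] [ 6.3000e-02  3.4000e-02 -4.6762e+01]
[336. 266.] 213 [ 0.424 -0.282] [ 0.426 -0.284] [  0.061   0.035 -32.919]
scene
[199.   2.] 43 [-0.453 -0.164] [-0.449 -0.163] [ 0.039  0.026 -8.803]
[206. 199.] 231 [ 0.435 -0.278] [ 0.437 -0.281] [  0.067   0.036 -32.446]
[172. 219.] 231 [ 0.478 -0.375] [ 0.476 -0.374] [ 5.9000e-02  3.4000e-02 -4.9511e+01]
[203. 235.] 253 [ 0.545 -0.305] [ 0.546 -0.308] [ 6.3000e-02  3.7000e-02 -4.8604e+01]
[207. 267.] 297 [ 0.636 -0.308] [ 0.637 -0.305] [6.6000e-02 3.4000e-02 5.5113e+01]
[324. 282.] 847 [ 0.744 -0.042] [ 0.744 -0.041] [  0.08    0.079 -13.844]
mill top corners [array([0.567, 0.441]), array([0.348, 0.429]), array([0.363, 0.149]), array([0.582, 0.159])]
flap [array([0.548, 0.337]), array([0.382, 0.326]), array([0.389, 0.184]), array([0.554, 0.193])]
mill s
[... 243 characters left out ...]
 0.621, -0.204]), array([ 0.436, -0.174]), array([0.471, 0.06 ])]
board scene [array([ 0.442, -0.17 ]), array([0.474, 0.066]), array([0.663, 0.033]), array([ 0.63 , -0.198])]
scoop floor top: front corners, back [array([0.628, 0.02 ]), array([0.497, 0.029])] walltop [array([ 0.619, -0.132]), array([ 0.482, -0.12 ])]
handle top [array([ 0.545, -0.129]), array([ 0.54, -0.18])]
handle scene [array([ 0.544, -0.176]), array([ 0.55 , -0.126])]
slider top [array([0.65 , 0.204])] scene [array([0.647, 0.206])]
pointer top [array([0.684, 0.242]), array([0.667, 0.24 ])] scene [array([0.672, 0.244]), array([0.685, 0.242])]
housing top [array([0.681, 0.307]), array([0.69 , 0.137]), array([0.6  , 0.133])]
```

Top and scene views agree to a few mm:

| Thing | Position (x, y) | Other |
|---|---|---|
| Slot hinge middle | (0.472, 0.188) | mill yaw ~3° |
| Board centre | (0.549, -0.069) | x axis ~81° |
| Scoop lip | (0.56, 0.025) | yaw ~85° |
| Slider | (0.648, 0.205) | |
| Pointer | (0.669, 0.242) | |

I'll shut the slider first.

```bash
python3 - <<'E'
from h import *
tgt([0.45,0.38,0.27],[np.pi,0,1.30])
tgt([0.648,0.205,0.25],[np.pi,0,0.053],cmd=([0.45,0.38,0.27],[np.pi,0,1.30]))
E
```

```text
linear [-1.1785, -0.3008, -0.2373] rot [-0.0002, 0.0001, 0.8809]
linear [-0.5783, 1.188, 0.1] rot [0.0, -0.0, 0.7939]
```

```bash
python3 -m handwheel '[{"linear":[-0.2,-0.05,-0.25],"rot":[0,0,0.08]},{"linear":[-0.4,-0.1,-0.25],"rot":[0,0,0.17]},{"linear":[-0.6,-0.15,-0.25],"rot":[0,0,0.26]},{"linear":[-0.8,-0.2,-0.25],"rot":[0,0,0.35]},{"linear":[-1,-0.3,-0.25],"rot":[0,0,0.44]},{"linear":[-1,-0.3,-0.25],"rot":[0,0,0.53]},{"linear":[-1,-0.3,-0.25],"rot":[0,0,0.62]},{"linear":[-1,-0.3,-0.25],"rot":[0,0,0.71]},{"linear":[-1,-0.3,-0.25],"rot":[0,0,0.80]},{"linear":[-1,-0.3,-0.25],"rot":[0,0,0.88]}]' 0.6; python3 -c "
from h import *
o=get_obs();print(o['joint_positions'])
tgt([0.648,0.205,0.25],[np.pi,0,0.053])"
```

```text
t: 1.45
eef_pos: [0.4181, 0.3959, 0.2727]
orientation: [-3.142, 0.0, 1.296]
contact_force: [0.2, 1.5, 0.1]
width: 0.0523
[ 6.38113868e-01  2.82906203e-01  1.49585038e+00 -2.31057818e-05
  1.36288282e+00  9.13270167e-01]
linear [-0.6061, 1.3654, 0.1133] rot [0.0, 0.0, 0.7911]
```

```bash
python3 -m handwheel '[{"linear":[-0.1,0.25,0],"rot":[0,0,0.08]},{"linear":[-0.2,0.45,0],"rot":[0,0,0.16]},{"linear":[-0.3,0.65,0],"rot":[0,0,0.24]},{"linear":[-0.4,0.85,0],"rot":[0,0,0.32]},{"linear":[-0.5,1,0],"rot":[0,0,0.4]},{"linear":[-0.6,1,0],"rot":[0,0,0.48]},{"linear":[-0.6,1,0],"rot":[0,0,0.56]},{"linear":[-0.6,1,0],"rot":[0,0,0.64]},{"linear":[-0.6,1,0],"rot":[0,0,0.72]},{"linear":[-0.6,1,0],"rot":[0,0,0.79]}]'; python3 -c "
from h import *
w=get_image('wrist'); cv2.imwrite('pics/w1.png',w['color'][:,:,::-1])
tgt([0.648,0.205,0.25],[np.pi,0,0.053])
print(proj(w,[0.648,0.205,0.0705]))"
```

```text
t: 2.45
eef_pos: [0.579, 0.2269, 0.2726]
orientation: [3.142, 0.0, 0.055]
contact_force: [-0.3, 0.2, -0.7]
width: 0.0528
linear [0.3394, 0.127, 0.113] rot [0.0001, 0.0001, -0.0016]
[300.50972073 115.57527832]
```

View pics/w1.png

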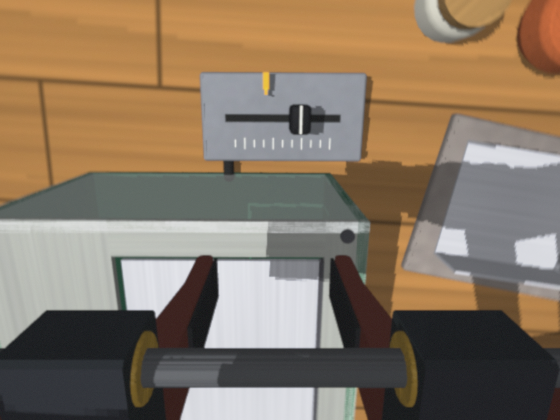

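The wrist picture shows the housing with the slider's white line at about (301,119) and the brass pointer at (266,73–95). The predicted slider spot was (300.5,115.6), which agrees.

```bash
python3 -c "
from h import *
w=get_image('wrist'); crop(w,'w1c.png',190,60,380,180,4)
H=hsv(w);m=(H[...,0]>15)&(H[...,0]<32)&(H[...,1]>150)&(H[...,2]>120);m[150:]=0
for b in blobs(m,5): print('brass',b[1],b[2])
g=cv2.cvtColor(w['color'],cv2.COLOR_RGB2GRAY)
print(g[112,288:316]);print(g[120,288:316])
for uv in [(300.5,112),(300.5,119)]: print(onz(w,*uv,0.0705))
for uv in [(266,95)]: print(onz(w,*uv,0.039))
print('slot ends',[onz(w,*uv,0.03)[:2] for uv in [(226,118),(340,119),(202,73),(362,74),(366,161)]])
"
```

```text
brass [262  71   6  23 116] [264.45689655  80.77586207]
[ 83  38  33  37  45  49  47  49  48  59 121 202 222 164  81  45  41  39
  37  37  32  36  59  82  87  87  87  88]
[ 35  32  33  37  43  44  45  44  44  58 133 215 223 154  71  42  38  38
  39  36  31  29  32  35  38  36  35  34]
[0.65110084 0.20493596 0.0705    ]
[0.64478487 0.2044838  0.0705    ]
[0.66512981 0.2383971  0.039     ]
slot ends [array([0.64038274, 0.27915257]), array([0.64541202, 0.16048625]), array([0.68311767, 0.30396032]), array([0.69036755, 0.14279357]), array([0.60321411, 0.12811863])]
```

View pics/w1c.png

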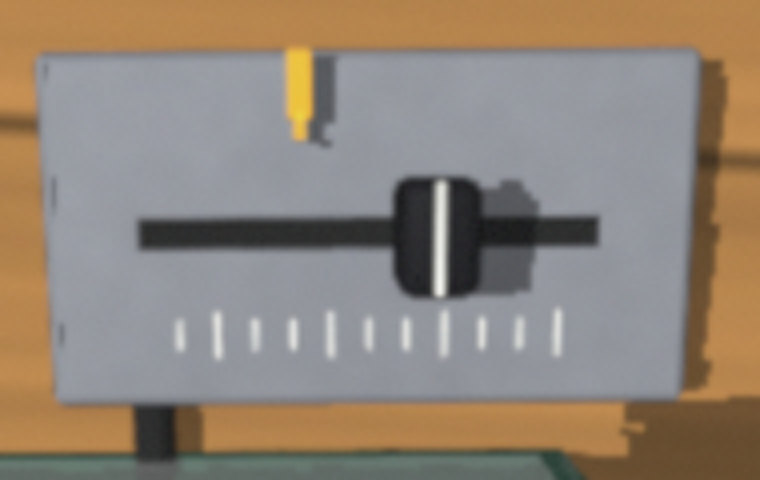

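```bash
python3 -m handwheel '[{"linear":[0.2,0.1,0],"rot":[0,0,0]},{"linear":[0.33,0.13,0],"rot":[0,0,0]},{"linear":[0.33,0.13,0],"rot":[0,0,0]},{"linear":[0.33,0.13,0.2],"rot":[0,0,0]},{"linear":[0.33,0.13,0.4],"rot":[0,0,0]},{"linear":[0.33,0.13,0.6],"rot":[0,0,0]},{"linear":[0.33,0.13,0.75],"rot":[0,0,0]},{"linear":[0.33,0.13,0.85],"rot":[0,0,0]},{"linear":[0.33,0.13,0.85],"rot":[0,0,0]},{"linear":[0.33,0.13,0.85],"rot":[0,0,0]}]'; python3 -c "
from h import *
w=get_image('wrist'); cv2.imwrite('pics/w2.png',w['color'][:,:,::-1])
tgt([0.647,0.2045,0.046],[np.pi,0,0.053])"
```

```text
t: 3.55
eef_pos: [0.646, 0.2054, 0.1029]
orientation: [3.142, 0.001, 0.062]
contact_force: [0.6, 0.9, 0.2]
width: 0.053
linear [-0.0004, 0.0051, 0.2897] rot [-0.0002, -0.001, 0.0056]
```

View pics/w2.png

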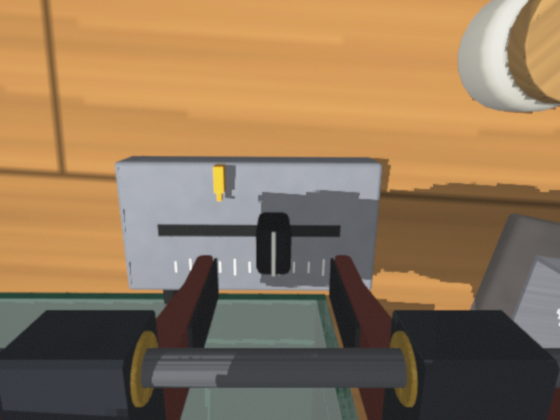

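The slider is centred between the fingers (white line at column 273). I'll descend, then close with light force.

```bash
python3 -m handwheel '[{"linear":[0,0.005,0.1],"rot":[0,0,0]},{"linear":[0,0.005,0.2],"rot":[0,0,0]},{"linear":[0,0.005,0.28],"rot":[0,0,0]},{"linear":[0,0.005,0.28],"rot":[0,0,0]},{"linear":[0,0.005,0.28],"rot":[0,0,0]},{"linear":[0,0.005,0.28],"rot":[0,0,0]},{"linear":[0,0.005,0.28],"rot":[0,0,0]},{"linear":[0,0.005,0.28],"rot":[0,0,0]},{"linear":[0,0.005,0.28],"rot":[0,0,0]},{"linear":[0,0.005,0.28],"rot":[0,0,0]}]'
python3 -m handwheel '[{"linear":[0,0,0],"rot":[0,0,0]},{"linear":[0,0,0],"rot":[0,0,0]},{"linear":[0,0,0],"rot":[0,0,0]},{"linear":[0,0,0],"rot":[0,0,0]},{"linear":[0,0,0],"rot":[0,0,0]},{"linear":[0,0,0],"rot":[0,0,0]},{"linear":[0,0,0],"rot":[0,0,0]},{"linear":[0,0,0],"rot":[0,0,0]},{"linear":[0,0,0],"rot":[0,0,0]},{"linear":[0,0,0],"rot":[0,0,0]}]' 0 8
```

```text
t: 4.6
eef_pos: [0.6465, 0.2041, 0.0468]
orientation: [3.142, -0.0, 0.061]
contact_force: [-0.1, -0.8, -0.3]
width: 0.0527
t: 5.6
eef_pos: [0.6464, 0.2042, 0.0466]
orientation: [-3.142, 0.0, 0.061]
contact_force: [0.1, 2.2, -0.4]
width: 0.0198
```

```bash
python3 -m handwheel '[{"linear":[0,0.03,0],"rot":[0,0,0]},{"linear":[0,0.06,0],"rot":[0,0,0]},{"linear":[0,0.09,0],"rot":[0,0,0]},{"linear":[0,0.12,0],"rot":[0,0,0]},{"linear":[0,0.14,0],"rot":[0,0,0]},{"linear":[0,0.15,0],"rot":[0,0,0]},{"linear":[0,0.16,0],"rot":[0,0,0]},{"linear":[0,0.17,0],"rot":[0,0,0]},{"linear":[0,0.18,0],"rot":[0,0,0]},{"linear":[0,0.18,0],"rot":[0,0,0]}]'; python3 -c "
from h import *
print(get_obs()['contact_force'],get_obs()['joint_positions'])"
```

```text
t: 6.6
eef_pos: [0.6482, 0.1714, 0.0466]
orientation: [-3.137, -0.0, 0.06]
contact_force: [-0.7, 12.1, -1.9]
width: 0.0202
[-0.66074893 12.12535957 -1.92417298] [0.15280292 0.63711126 1.50803047 0.00570254 0.99599202 1.66081902]
```

The slider moved 33 mm and met its stop (12 N), so the feed is shut. I'll release it and go to look over the shards.

```bash
python3 -m handwheel '[{"linear":[0,0.165,0],"rot":[0,0,0]},{"linear":[0,0.165,0],"rot":[0,0,0]},{"linear":[0,0.165,0],"rot":[0,0,0]},{"linear":[0,0.165,0],"rot":[0,0,0]},{"linear":[0,0.165,-0.2],"rot":[0,0,0]},{"linear":[0,0.165,-0.4],"rot":[0,0,0]},{"linear":[0,0.165,-0.65],"rot":[0,0,0]},{"linear":[0,0.3,-0.9],"rot":[0,0,0]},{"linear":[0,0.5,-1],"rot":[0,0,0]},{"linear":[0,0.7,-1],"rot":[0,0,0]}]' 0.6; python3 -c "
from h import *
w=get_image('wrist'); cv2.imwrite('pics/w3.png',w['color'][:,:,::-1])
tgt([0.50,-0.28,0.25],[np.pi,0,1.0])"
```

```text
t: 7.6
eef_pos: [0.6602, 0.0272, 0.2526]
orientation: [3.139, -0.01, 0.063]
contact_force: [0.4, -0.1, 0.2]
width: 0.0522
linear [-0.8845, 1.4521, 0.0051] rot [0.0059, -0.0017, -0.5993]
```

View pics/w3.png

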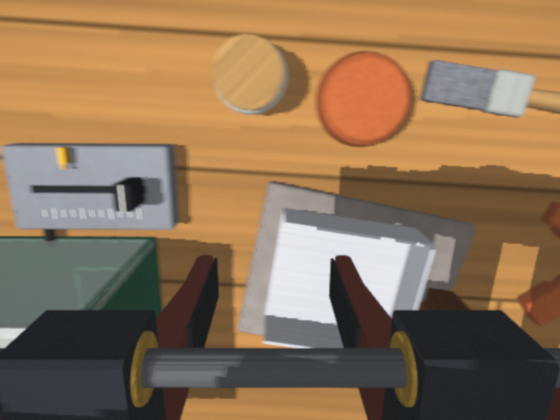

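The slider is at the right-hand end of its track (125,193). On to the shards.

```bash
python3 -m handwheel '[{"linear":[-0.1,0.2,0],"rot":[0,0,-0.06]},{"linear":[-0.2,0.4,0],"rot":[0,0,-0.12]},{"linear":[-0.3,0.6,0],"rot":[0,0,-0.18]},{"linear":[-0.4,0.8,0],"rot":[0,0,-0.24]},{"linear":[-0.5,1,0],"rot":[0,0,-0.3]},{"linear":[-0.65,1,0],"rot":[0,0,-0.38]},{"linear":[-0.8,1,0],"rot":[0,0,-0.46]},{"linear":[-0.88,1,0],"rot":[0,0,-0.54]},{"linear":[-0.88,1,0],"rot":[0,0,-0.6]},{"linear":[-0.88,1,0],"rot":[0,0,-0.6]}]' 1 25; python3 -c "
from h import *
w=get_image('wrist'); cv2.imwrite('pics/w4.png',w['color'][:,:,::-1])
for o in shards(w,amin=200): print(np.round(o[0]),o[1],np.round(o[2],4),np.round(o[3],4),np.round(o[4:],3))
o=get_obs();print(o['orientation'],o['joint_positions'])"
```

```text
t: 8.65
eef_pos: [0.4929, -0.1821, 0.2468]
orientation: [3.141, 0.001, 1.003]
contact_force: [0.8, 0.4, 0.3]
width: 0.0875
[444. 213.] 1816 [ 0.6287 -0.3087] [ 0.6294 -0.308 ] [6.7000e-02 3.9000e-02 6.4148e+01]
[365. 250.] 1371 [ 0.537  -0.3002] [ 0.5396 -0.307 ] [ 6.5000e-02  3.8000e-02 -5.0439e+01]
[264. 283.] 1030 [ 0.4218 -0.2748] [ 0.4234 -0.2743] [4.0000e-02 3.9000e-02 5.7492e+01]
[292. 283.] 302 [ 0.4487 -0.2921] [ 0.4481 -0.2911] [2.3000e-02 2.2000e-02 7.1419e+01]
[330. 324.] 275 [ 0.4585 -0.3597] [ 0.4588 -0.3608] [ 2.2000e-02  2.1000e-02 -3.2511e+01]
[355. 332.] 756 [ 0.4778 -0.3854] [ 0.4776 -0.3858] [ 3.8000e-02  3.3000e-02 -4.8461e+01]
[3.14102190e+00 5.31930641e-04 1.00076512e+00] [-4.84497162e-01  2.29485259e-01  1.63630263e+00 -6.04968927e-04
  1.27528160e+00  8.57099328e-02]
```

View pics/w4.png

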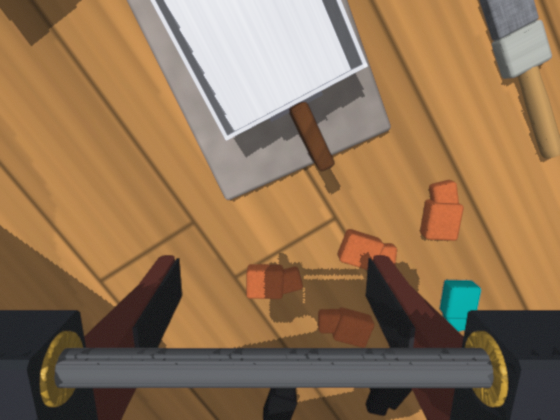

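All four shards are in view: S1 at (444,213), S2 (365,250), S4 (275,283) and S3 (345,328). S1's body and narrow end give its axis. I'll pick S1 first, since the yaw is already close.

```bash
python3 -c "
from h import *
w=get_image('wrist')
a=onz(w,441,222,.024);b=onz(w,445,190,.024);d=b-a;print(a,b,np.degrees(np.arctan2(d[1],d[0])))
a=onz(w,361,250,.024);b=onz(w,391,252,.024);d=b-a;print(a,b,np.degrees(np.arctan2(d[1],d[0])))
tgt([0.630,-0.307,0.105],[np.pi,0,1.02])
"
```

```text
[ 0.62173035 -0.31634408  0.024     ] [ 0.64042196 -0.28659397  0.024     ] 57.85937629310435
[ 0.53386079 -0.29834066  0.024     ] [ 0.56049353 -0.31821079  0.024     ] -36.72584525658191
linear [-0.158, 0.9108, 0.7092] rot [0.0003, 0.0003, -0.0124]
```

```bash
python3 -m handwheel '[{"linear":[-0.04,0.2,0],"rot":[0,0,0]},{"linear":[-0.08,0.4,0.1],"rot":[0,0,0]},{"linear":[-0.12,0.6,0.2],"rot":[0,0,0]},{"linear":[-0.165,0.8,0.35],"rot":[0,0,-0.01]},{"linear":[-0.165,0.91,0.5],"rot":[0,0,-0.01]},{"linear":[-0.165,0.91,0.7],"rot":[0,0,-0.01]},{"linear":[-0.165,0.91,0.8],"rot":[0,0,-0.01]},{"linear":[-0.165,0.91,0.8],"rot":[0,0,-0.01]},{"linear":[-0.165,0.91,0.8],"rot":[0,0,-0.01]},{"linear":[-0.165,0.91,0.8],"rot":[0,0,-0.01]}]'; python3 -c "
from h import *
w=get_image('wrist'); cv2.imwrite('pics/w5.png',w['color'][:,:,::-1])
tgt([0.629,-0.308,0.005],[np.pi,0,1.01])
print(proj(w,[0.629,-0.308,0.024]))
"
```

```text
t: 9.75
eef_pos: [0.6306, -0.3082, 0.0885]
orientation: [3.138, 0.0, 1.018]
contact_force: [0.1, 0.1, 0.9]
width: 0.0878
linear [-0.0034, -0.0088, 0.4191] rot [0.0023, 0.0001, 0.0054]
[270.06020523 232.9988043 ]
```

View pics/w5.png

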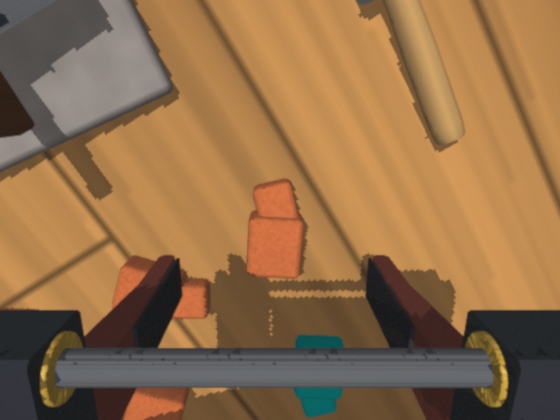

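S1 is centred between the fingers at about (275,238) and aligned. I'll descend with a smaller opening and grip.

```bash
python3 -m handwheel '[{"linear":[-0.02,0,0.1],"rot":[0,0,0]},{"linear":[-0.02,0,0.2],"rot":[0,0,0]},{"linear":[-0.02,0,0.3],"rot":[0,0,0]},{"linear":[-0.02,0,0.38],"rot":[0,0,0]},{"linear":[-0.02,0,0.415],"rot":[0,0,0]},{"linear":[-0.02,0,0.415],"rot":[0,0,0]},{"linear":[-0.02,0,0.415],"rot":[0,0,0]},{"linear":[-0.02,0,0.415],"rot":[0,0,0]},{"linear":[-0.02,0,0.415],"rot":[0,0,0]},{"linear":[-0.02,0,0.415],"rot":[0,0,0]}]' 0.7
python3 -m handwheel '[{"linear":[0,0,0],"rot":[0,0,0]},{"linear":[0,0,0],"rot":[0,0,0]},{"linear":[0,0,0],"rot":[0,0,0]},{"linear":[0,0,0],"rot":[0,0,0]},{"linear":[0,0,0],"rot":[0,0,0]},{"linear":[0,0,-0.1],"rot":[0,0,0]},{"linear":[0,0,-0.3],"rot":[0,0,0]},{"linear":[0,0,-0.5],"rot":[0,0,0]},{"linear":[0,0,-0.7],"rot":[0,0,0]},{"linear":[0,0,-0.7],"rot":[0,0,0]}]' 0 20
python3 -c "
from h import *
tgt([0.5765,-0.0882,0.15],[np.pi,0,1.475])"
```

```text
t: 10.8
eef_pos: [0.6275, -0.3112, 0.0043]
orientation: [3.141, 0.0, 1.019]
contact_force: [0.7, 1.5, -0.8]
width: 0.0614
t: 11.8
eef_pos: [0.6308, -0.3131, 0.1504]
orientation: [3.131, 0.0, 1.019]
contact_force: [1.3, -0.3, -0.3]
width: 0.0359
linear [0.8154, -0.8206, -0.0071] rot [0.0069, 0.0017, -0.2904]
```

```bash
python3 -m handwheel '[{"linear":[0.12,-0.12,0],"rot":[0,0,-0.05]},{"linear":[0.28,-0.28,0],"rot":[0,0,-0.1]},{"linear":[0.44,-0.44,0],"rot":[0,0,-0.15]},{"linear":[0.6,-0.6,0],"rot":[0,0,-0.2]},{"linear":[0.72,-0.72,0],"rot":[0,0,-0.25]},{"linear":[0.81,-0.82,0],"rot":[0,0,-0.29]},{"linear":[0.81,-0.82,0],"rot":[0,0,-0.29]},{"linear":[0.81,-0.82,0],"rot":[0,0,-0.29]},{"linear":[0.81,-0.82,0],"rot":[0,0,-0.29]},{"linear":[0.81,-0.82,0],"rot":[0,0,-0.29]}]'
python3 -c "
from h import *
t=get_image('wrist'); cv2.imwrite('pics/w6.png',t['color'][:,:,::-1])
print([proj(t,p) for p in [[0.5765,-0.0882,0.018],[0.533,-0.0187,.018]]])
tgt([0.5765,-0.0882,0.03],[np.pi,0,1.475])"
```

```text
t: 12.8
eef_pos: [0.5729, -0.0882, 0.1435]
orientation: [3.141, 0.0, 1.473]
contact_force: [0.1, 0.3, -0.3]
width: 0.0355
[array([277.4209648 , 205.89511428]), array([210.13419962, 121.37866508])]
linear [0.0017, 0.0184, 0.5674] rot [0.0, 0.0002, -0.0015]
```

View pics/w6.png

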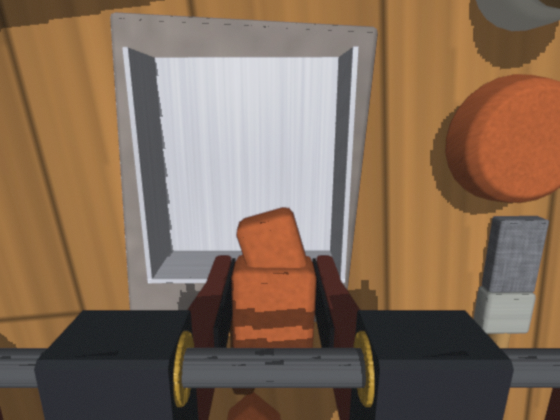

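The scoop is well aligned with the tool. The floor runs from about (165–338,57) at the lip to the back wall at v≈252, and the held shard sits at column 273. I'll lower it into the rear right and release with a limited opening.

```bash
python3 -m handwheel '[{"linear":[0,0.01,0.1],"rot":[0,0,0]},{"linear":[0,0.01,0.22],"rot":[0,0,0]},{"linear":[0,0.01,0.34],"rot":[0,0,0]},{"linear":[0,0.01,0.44],"rot":[0,0,0]},{"linear":[0,0.01,0.52],"rot":[0,0,0]},{"linear":[0,0.01,0.56],"rot":[0,0,0]},{"linear":[0,0.01,0.57],"rot":[0,0,0]},{"linear":[0,0.01,0.57],"rot":[0,0,0]},{"linear":[0,0.01,0.57],"rot":[0,0,0]},{"linear":[0,0.01,0.57],"rot":[0,0,0]}]'
python3 -m handwheel '[{"linear":[0,0,0],"rot":[0,0,0]},{"linear":[0,0,0],"rot":[0,0,0]},{"linear":[0,0,0],"rot":[0,0,0]},{"linear":[0,0,-0.1],"rot":[0,0,0]},{"linear":[0,0,-0.25],"rot":[0,0,0]},{"linear":[0,0,-0.4],"rot":[0,0,0]},{"linear":[0,0,-0.55],"rot":[0,0,0]},{"linear":[0,0,-0.7],"rot":[0,0,0]},{"linear":[0,0,-0.8],"rot":[0,0,0]},{"linear":[0,0,-0.8],"rot":[0,0,0]}]' 0.52
python3 -c "
from h import *
w=get_image('wrist'); cv2.imwrite('pics/w7.png',w['color'][:,:,::-1])
tgt([0.539,-0.307,0.12],[np.pi,0,np.radians(133)])
t=get_image('top')
for o in shards(t): print(np.round(o[0]),o[1],np.round(o[2],3),np.round(o[3],3),np.round(o[4:],3))
"
```

```text
t: 13.85
eef_pos: [0.5751, -0.0874, 0.0305]
orientation: [3.14, 0.0, 1.474]
contact_force: [0.0, 0.3, -0.6]
width: 0.0359
t: 14.85
eef_pos: [0.5766, -0.0877, 0.1929]
orientation: [3.135, 0.001, 1.474]
contact_force: [0.4, -0.2, 0.0]
width: 0.046
linear [-1.11, -0.0765, 0.3552] rot [0.0017, 0.0013, -0.5392]
[262. 151.] 60 [ 0.785 -0.062] [ 0.785 -0.063] [5.0000e-02 1.4000e-02 7.3401e+01]
```

View pics/w7.png

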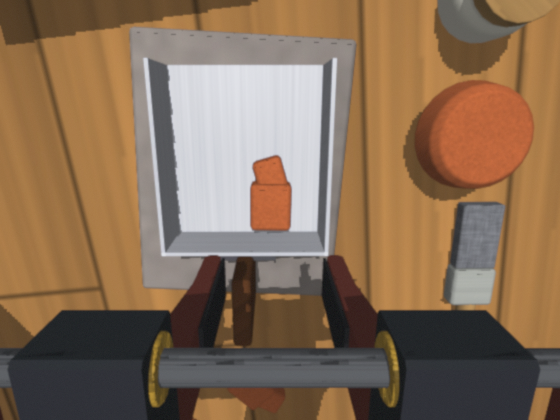

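S1 lies in the scoop at (271,195). Now S2.

```bash
python3 -m handwheel '[{"linear":[-0.2,-0.02,0],"rot":[0,0,-0.06]},{"linear":[-0.4,-0.04,0],"rot":[0,0,-0.12]},{"linear":[-0.6,-0.06,0],"rot":[0,0,-0.2]},{"linear":[-0.8,-0.07,0],"rot":[0,0,-0.28]},{"linear":[-1,-0.08,0],"rot":[0,0,-0.36]},{"linear":[-1,-0.08,0.1],"rot":[0,0,-0.45]},{"linear":[-1,-0.08,0.2],"rot":[0,0,-0.54]},{"linear":[-1,-0.08,0.35],"rot":[0,0,-0.54]},{"linear":[-1,-0.08,0.35],"rot":[0,0,-0.54]},{"linear":[-1,-0.08,0.35],"rot":[0,0,-0.54]}]' 0.9; python3 -c "
from h import *
w=get_image('wrist'); cv2.imwrite('pics/w8.png',w['color'][:,:,::-1])
tgt([0.539,-0.307,0.005],[np.pi,0,np.radians(133)])
print(proj(w,[0.539,-0.307,0.024]))
for o in shards(w,amin=200): print(np.round(o[0]),o[1],np.round(o[2],4),np.round(o[3],4),np.round(o[4:],3))
"
```

```text
t: 15.95
eef_pos: [0.5381, -0.2839, 0.1182]
orientation: [-3.141, -0.004, 2.322]
contact_force: [-0.9, -0.4, 0.1]
width: 0.0792
linear [-0.0822, -0.077, 0.5724] rot [-0.0002, -0.0006, 0.0006]
[252.72251274 241.26511586]
[538.  17.] 954 [ 0.5686 -0.0783] [ 0.566  -0.0809] [3.4000e-02 1.8000e-02 4.7974e+01]
[545.  67.] 259 [ 0.596  -0.0926] [ 0.5961 -0.0925] [2.1000e-02 5.0000e-03 8.4393e+01]
[156. 104.] 5039 [ 0.429  -0.2793] [ 0.4324 -0.282 ] [  0.063   0.038 -33.633]
[122. 244.] 3880 [ 0.4713 -0.3736] [ 0.471  -0.3727] [ 6.7000e-02  4.0000e-02 -4.8665e+01]
[252. 236.] 3546 [ 0.5358 -0.3046] [ 0.5381 -0.3077] [ 6.4000e-02  3.5000e-02 -4.9752e+01]
```

View pics/w8.png

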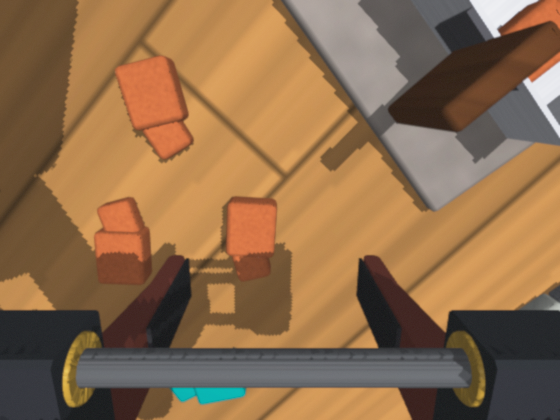

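S2 sits at (252,236), i.e. (0.538,-0.307), aligned with the tool. I'll grip it.

```bash
python3 -m handwheel '[{"linear":[-0.06,-0.078,0.1],"rot":[0,0,0]},{"linear":[-0.06,-0.078,0.2],"rot":[0,0,0]},{"linear":[-0.06,-0.078,0.3],"rot":[0,0,0]},{"linear":[-0.06,-0.078,0.4],"rot":[0,0,0]},{"linear":[-0.06,-0.078,0.5],"rot":[0,0,0]},{"linear":[-0.06,-0.078,0.55],"rot":[0,0,0]},{"linear":[-0.06,-0.078,0.57],"rot":[0,0,0]},{"linear":[-0.06,-0.078,0.57],"rot":[0,0,0]},{"linear":[-0.06,-0.078,0.57],"rot":[0,0,0]},{"linear":[-0.06,-0.078,0.57],"rot":[0,0,0]}]' 0.7
python3 -m handwheel '[{"linear":[0,0,0],"rot":[0,0,0]},{"linear":[0,0,0],"rot":[0,0,0]},{"linear":[0,0,0],"rot":[0,0,0]},{"linear":[0,0,0],"rot":[0,0,0]},{"linear":[0,0,0],"rot":[0,0,0]},{"linear":[0,0,-0.1],"rot":[0,0,0]},{"linear":[0,0,-0.3],"rot":[0,0,0]},{"linear":[0,0,-0.5],"rot":[0,0,0]},{"linear":[0,0,-0.7],"rot":[0,0,0]},{"linear":[0,0,-0.75],"rot":[0,0,0]}]' 0 20
python3 -c "
from h import *
tgt([0.5267,-0.0834,0.15],[np.pi,0,1.475])"
```

```text
t: 17.0
eef_pos: [0.5367, -0.3046, 0.0068]
orientation: [3.141, 0.002, 2.322]
contact_force: [0.7, 0.8, 0.2]
width: 0.0613
t: 18.0
eef_pos: [0.5383, -0.3057, 0.1603]
orientation: [3.14, 0.007, 2.323]
contact_force: [1.5, -0.4, -0.7]
width: 0.036
linear [0.8521, 0.7165, 0.0463] rot [0.0028, 0.004, 0.5396]
```

```bash
python3 -m handwheel '[{"linear":[0.12,0.1,0],"rot":[0,0,0.07]},{"linear":[0.28,0.24,0],"rot":[0,0,0.15]},{"linear":[0.44,0.37,0],"rot":[0,0,0.23]},{"linear":[0.6,0.5,0],"rot":[0,0,0.31]},{"linear":[0.74,0.63,0],"rot":[0,0,0.39]},{"linear":[0.86,0.73,0],"rot":[0,0,0.47]},{"linear":[0.86,0.73,0],"rot":[0,0,0.54]},{"linear":[0.86,0.73,0],"rot":[0,0,0.54]},{"linear":[0.86,0.73,0],"rot":[0,0,0.54]},{"linear":[0.86,0.73,0],"rot":[0,0,0.54]}]'
python3 -c "
from h import *
t=get_image('wrist'); cv2.imwrite('pics/w9.png',t['color'][:,:,::-1])
tgt([0.527,-0.080,0.03],[np.pi,0,1.475])"
```

```text
t: 19.0
eef_pos: [0.5251, -0.0794, 0.1553]
orientation: [-3.141, 0.0, 1.476]
contact_force: [0.0, 0.4, -0.9]
width: 0.0363
linear [-0.0018, 0.0095, 0.6268] rot [-0.0002, 0.0001, -0.0]
```

View pics/w9.png

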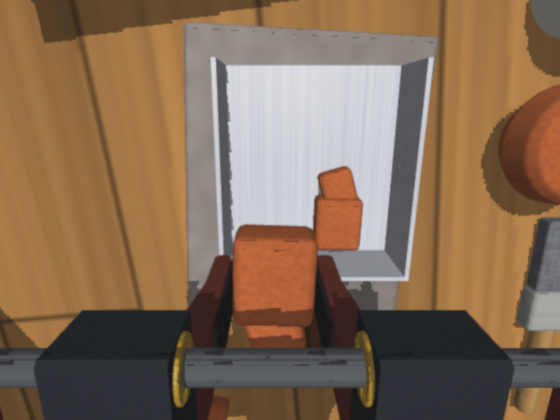

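S1 sits at (338,215), with its left edge near the middle of the pan. I'll place S2 slightly further left and open only a little.

```bash
python3 -m handwheel '[{"linear":[0,-0.01,0.1],"rot":[0,0,0]},{"linear":[0,-0.01,0.22],"rot":[0,0,0]},{"linear":[0,-0.01,0.34],"rot":[0,0,0]},{"linear":[0,-0.01,0.46],"rot":[0,0,0]},{"linear":[0,-0.01,0.56],"rot":[0,0,0]},{"linear":[0,-0.01,0.61],"rot":[0,0,0]},{"linear":[0,-0.01,0.63],"rot":[0,0,0]},{"linear":[0,-0.01,0.63],"rot":[0,0,0]},{"linear":[0,-0.01,0.63],"rot":[0,0,0]},{"linear":[0,-0.01,0.63],"rot":[0,0,0]}]'
python3 -m handwheel '[{"linear":[0,0,0],"rot":[0,0,0]},{"linear":[0,0,0],"rot":[0,0,0]},{"linear":[0,0,0],"rot":[0,0,0]},{"linear":[0,0,-0.1],"rot":[0,0,0]},{"linear":[0,0,-0.25],"rot":[0,0,0]},{"linear":[0,0,-0.4],"rot":[0,0,0]},{"linear":[0,0,-0.55],"rot":[0,0,0]},{"linear":[0,0,-0.7],"rot":[0,0,0]},{"linear":[0,0,-0.75],"rot":[0,0,0]},{"linear":[0,0,-0.75],"rot":[0,0,0]}]' 0.48
python3 -c "
from h import *
w=get_image('wrist'); cv2.imwrite('pics/w10.png',w['color'][:,:,::-1])
tgt([0.471,-0.374,0.12],[np.pi,0,np.radians(131.5)])
tgt([0.432,-0.281,0.12],[np.pi,0,np.radians(146)])
"
```

```text
t: 20.05
eef_pos: [0.524, -0.0788, 0.0306]
orientation: [3.14, 0.0, 1.474]
contact_force: [0.0, -0.1, -0.6]
width: 0.036
t: 21.05
eef_pos: [0.5243, -0.0789, 0.181]
orientation: [3.138, 0.001, 1.474]
contact_force: [0.4, 1.0, -0.5]
width: 0.0423
linear [-1.4953, -0.118, 0.2981] rot [0.0003, 0.0003, -0.5225]
linear [-1.0513, -0.3569, 0.2978] rot [0.0003, 0.0004, -0.6836]
```

View pics/w10.png

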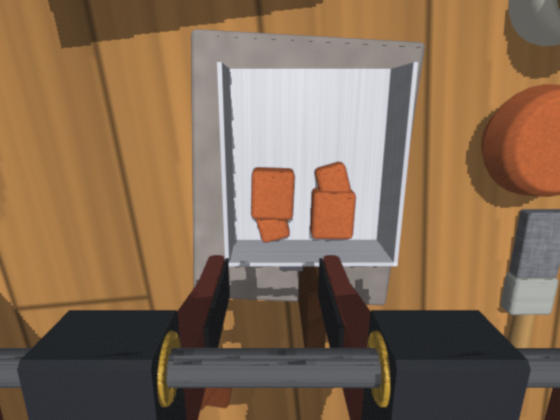

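Both shards lie side by side in the rear of the scoop. Next is S4.

```bash
python3 -m handwheel '[{"linear":[-0.2,-0.07,0],"rot":[0,0,-0.08]},{"linear":[-0.4,-0.14,0],"rot":[0,0,-0.16]},{"linear":[-0.6,-0.21,0],"rot":[0,0,-0.24]},{"linear":[-0.8,-0.28,0],"rot":[0,0,-0.32]},{"linear":[-1,-0.36,0],"rot":[0,0,-0.4]},{"linear":[-1,-0.36,0.1],"rot":[0,0,-0.48]},{"linear":[-1,-0.36,0.2],"rot":[0,0,-0.56]},{"linear":[-1,-0.36,0.3],"rot":[0,0,-0.64]},{"linear":[-1,-0.36,0.3],"rot":[0,0,-0.68]},{"linear":[-1,-0.36,0.3],"rot":[0,0,-0.68]}]' 0.7; python3 -c "
from h import *
w=get_image('wrist'); cv2.imwrite('pics/w11.png',w['color'][:,:,::-1])
tgt([0.432,-0.281,0.005],[np.pi,0,np.radians(146)])
print(proj(w,[0.432,-0.281,0.024]))
for o in shards(w,amin=200): print(np.round(o[0]),o[1],np.round(o[2],4),np.round(o[3],4),np.round(o[4:],3))
"
```

```text
t: 22.1
eef_pos: [0.4306, -0.2695, 0.1171]
orientation: [3.141, -0.005, 2.543]
contact_force: [-0.5, -0.7, -0.3]
width: 0.0616
linear [-0.0365, -0.0438, 0.5644] rot [0.0002, -0.0022, -0.0047]
[261.32029849 229.07725968]
[257. 219.] 3668 [ 0.4243 -0.2791] [ 0.4275 -0.282 ] [  0.064   0.035 -33.971]
[205. 331.] 468 [ 0.476 -0.365] [ 0.4762 -0.3641] [ 3.6000e-02  1.1000e-02 -5.3432e+01]
```

View pics/w11.png

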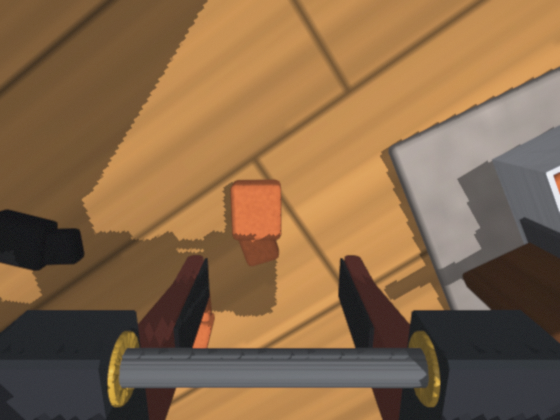

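```bash
python3 -m handwheel '[{"linear":[-0.005,-0.055,0.1],"rot":[0,0,0]},{"linear":[-0.005,-0.055,0.2],"rot":[0,0,0]},{"linear":[-0.005,-0.055,0.3],"rot":[0,0,0]},{"linear":[-0.005,-0.055,0.4],"rot":[0,0,0]},{"linear":[-0.005,-0.055,0.5],"rot":[0,0,0]},{"linear":[-0.005,-0.055,0.55],"rot":[0,0,0]},{"linear":[-0.005,-0.055,0.56],"rot":[0,0,0]},{"linear":[-0.005,-0.055,0.56],"rot":[0,0,0]},{"linear":[-0.005,-0.055,0.56],"rot":[0,0,0]},{"linear":[-0.005,-0.055,0.56],"rot":[0,0,0]}]' 0.7
python3 -m handwheel '[{"linear":[0,0,0],"rot":[0,0,0]},{"linear":[0,0,0],"rot":[0,0,0]},{"linear":[0,0,0],"rot":[0,0,0]},{"linear":[0,0,0],"rot":[0,0,0]},{"linear":[0,0,0],"rot":[0,0,0]},{"linear":[0,0,-0.1],"rot":[0,0,0]},{"linear":[0,0,-0.3],"rot":[0,0,0]},{"linear":[0,0,-0.5],"rot":[0,0,0]},{"linear":[0,0,-0.7],"rot":[0,0,0]},{"linear":[0,0,-0.75],"rot":[0,0,0]}]' 0 20
python3 -c "
from h import *
tgt([0.529,-0.0187,0.15],[np.pi,0,1.475])"
```

```text
t: 23.15
eef_pos: [0.4275, -0.2809, 0.0085]
orientation: [-3.141, 0.002, 2.542]
contact_force: [-0.4, -0.5, 0.1]
width: 0.0613
t: 24.15
eef_pos: [0.4289, -0.282, 0.1617]
orientation: [-3.141, 0.007, 2.543]
contact_force: [1.6, -0.8, -0.9]
width: 0.036
linear [0.3294, 1.3695, 0.0548] rot [0.0018, 0.0042, 0.6796]
```

```bash
python3 -m handwheel '[{"linear":[0.03,0.1,0],"rot":[0,0,0.07]},{"linear":[0.06,0.25,0],"rot":[0,0,0.14]},{"linear":[0.09,0.4,0],"rot":[0,0,0.21]},{"linear":[0.13,0.55,0],"rot":[0,0,0.28]},{"linear":[0.17,0.7,0],"rot":[0,0,0.35]},{"linear":[0.21,0.85,0],"rot":[0,0,0.42]},{"linear":[0.25,1,0],"rot":[0,0,0.5]},{"linear":[0.29,1,0],"rot":[0,0,0.58]},{"linear":[0.33,1,0],"rot":[0,0,0.66]},{"linear":[0.33,1,0],"rot":[0,0,0.68]}]'
python3 -c "
from h import *
t=get_image('wrist'); cv2.imwrite('pics/w12.png',t['color'][:,:,::-1])
tgt([0.529,-0.0187,0.15],[np.pi,0,1.475])"
```

```text
t: 25.15
eef_pos: [0.4833, -0.0767, 0.1563]
orientation: [-3.138, -0.001, 1.471]
contact_force: [-0.2, 0.2, -1.1]
width: 0.0355
linear [0.3131, 0.1956, 0.0319] rot [-0.0016, -0.0003, -0.0021]
```

View pics/w12.png

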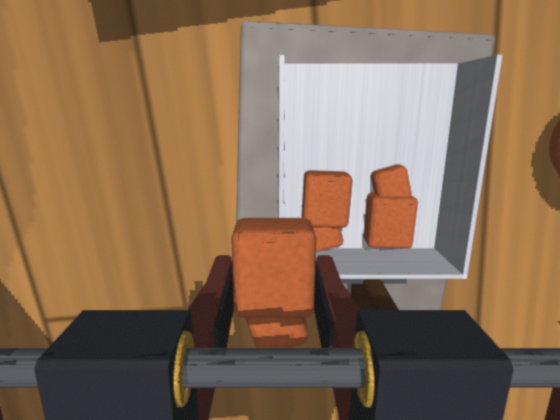

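```bash
python3 -m handwheel '[{"linear":[0.15,0.1,0],"rot":[0,0,0]},{"linear":[0.28,0.17,0],"rot":[0,0,0]},{"linear":[0.33,0.196,0],"rot":[0,0,0]},{"linear":[0.33,0.196,0.1],"rot":[0,0,0]},{"linear":[0.33,0.196,0.22],"rot":[0,0,0]},{"linear":[0.33,0.196,0.35],"rot":[0,0,0]},{"linear":[0.33,0.196,0.48],"rot":[0,0,0]},{"linear":[0.33,0.196,0.58],"rot":[0,0,0]},{"linear":[0.33,0.196,0.61],"rot":[0,0,0]},{"linear":[0.33,0.196,0.61],"rot":[0,0,0]}]'
python3 -m handwheel '[{"linear":[0,0,0.01],"rot":[0,0,0]},{"linear":[0,0,0.01],"rot":[0,0,0]},{"linear":[0,0,0.01],"rot":[0,0,0]},{"linear":[0,0,0.01],"rot":[0,0,0]},{"linear":[0,0,-0.1],"rot":[0,0,0]},{"linear":[0,0,-0.25],"rot":[0,0,0]},{"linear":[0,0,-0.4],"rot":[0,0,0]},{"linear":[0,0,-0.55],"rot":[0,0,0]},{"linear":[0,0,-0.7],"rot":[0,0,0]},{"linear":[0,0,-0.75],"rot":[0,0,0]}]' 0.48
python3 -c "
from h import *
w=get_image('wrist'); cv2.imwrite('pics/w13.png',w['color'][:,:,::-1])
tgt([0.471,-0.374,0.12],[np.pi,0,np.radians(131.5)])
"
```

```text
t: 26.2
eef_pos: [0.5295, -0.0162, 0.0348]
orientation: [-3.139, 0.0, 1.475]
contact_force: [-0.7, -0.0, -0.7]
width: 0.0357
t: 27.2
eef_pos: [0.5324, -0.0163, 0.189]
orientation: [3.136, 0.0, 1.474]
contact_force: [1.1, 0.2, -0.3]
width: 0.0421
linear [-1.8094, -0.1362, 0.3452] rot [0.0033, 0.0018, -0.5225]
```

View pics/w13.png

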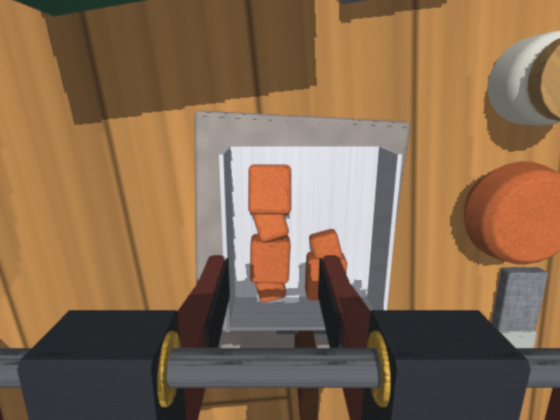

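Three shards are in. S4 is at (270,200), clear of the lip at v≈147. Last is S3.

```bash
python3 -m handwheel '[{"linear":[-0.2,-0.02,0],"rot":[0,0,-0.06]},{"linear":[-0.4,-0.04,0],"rot":[0,0,-0.12]},{"linear":[-0.6,-0.06,0],"rot":[0,0,-0.18]},{"linear":[-0.8,-0.08,0],"rot":[0,0,-0.24]},{"linear":[-1,-0.1,0],"rot":[0,0,-0.3]},{"linear":[-1,-0.12,0],"rot":[0,0,-0.36]},{"linear":[-1,-0.13,0],"rot":[0,0,-0.42]},{"linear":[-1,-0.136,0],"rot":[0,0,-0.48]},{"linear":[-1,-0.136,0],"rot":[0,0,-0.52]},{"linear":[-1,-0.136,0],"rot":[0,0,-0.52]}]' 0.7; python3 -c "
from h import *
w=get_image('wrist'); cv2.imwrite('pics/w14.png',w['color'][:,:,::-1])
for o in shards(w,amin=200): print(np.round(o[0]),o[1],np.round(o[2],4),np.round(o[3],4),np.round(o[4:],3))
tgt([0.471,-0.374,0.12],[np.pi,0,np.radians(131.5)])
"
```

```text
t: 28.25
eef_pos: [0.4834, -0.2122, 0.1843]
orientation: [-3.141, -0.002, 2.291]
contact_force: [0.6, 1.5, -0.2]
width: 0.0613
[499.  49.] 3279 [ 0.5381 -0.0051] [ 0.5387 -0.0068] [ 5.9000e-02  3.8000e-02 -8.6707e+01]
[421. 112.] 3213 [ 0.528 -0.078] [ 0.5278 -0.0812] [6.4000e-02 3.7000e-02 8.2917e+01]
[457. 162.] 2839 [ 0.5811 -0.0858] [ 0.5821 -0.0836] [6.4000e-02 3.9000e-02 8.6328e+01]
[150. 290.] 491 [ 0.4555 -0.3585] [ 0.4561 -0.359 ] [2.4000e-02 2.3000e-02 5.7103e+01]
[143. 309.] 239 [ 0.4626 -0.3793] [ 0.4605 -0.3796] [ 2.6000e-02  1.6000e-02 -8.9692e+01]
linear [-0.5684, -0.5798, 0.3214] rot [-0.0005, -0.0012, -0.0035]
```

View pics/w14.png

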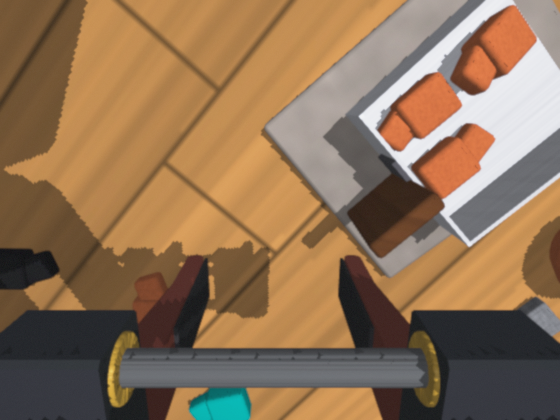

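S3 is still in place (150,290). I'll move over it.

```bash
python3 -m handwheel '[{"linear":[-0.14,-0.14,0],"rot":[0,0,0]},{"linear":[-0.28,-0.28,0],"rot":[0,0,0]},{"linear":[-0.42,-0.43,0],"rot":[0,0,0]},{"linear":[-0.57,-0.57,0],"rot":[0,0,0]},{"linear":[-0.57,-0.58,0.1],"rot":[0,0,0]},{"linear":[-0.57,-0.58,0.2],"rot":[0,0,0]},{"linear":[-0.57,-0.58,0.32],"rot":[0,0,0]},{"linear":[-0.57,-0.58,0.32],"rot":[0,0,0]},{"linear":[-0.57,-0.58,0.32],"rot":[0,0,0]},{"linear":[-0.57,-0.58,0.32],"rot":[0,0,0]}]' 0.7; python3 -c "
from h import *
w=get_image('wrist'); cv2.imwrite('pics/w15.png',w['color'][:,:,::-1])
for o in shards(w,amin=200): print(np.round(o[0]),o[1],np.round(o[2],4),np.round(o[3],4),np.round(o[4:],3))
print(proj(w,[.471,-.374,.024]))
tgt([0.471,-0.374,0.005],[np.pi,0,np.radians(131.5)])
"
```

```text
t: 29.3
eef_pos: [0.4729, -0.3752, 0.1227]
orientation: [-3.142, 0.002, 2.291]
contact_force: [0.5, 0.4, 0.1]
width: 0.0617
[267. 215.] 3657 [ 0.4692 -0.3774] [ 0.4683 -0.376 ] [ 6.5000e-02  3.5000e-02 -4.9316e+01]
[272.44691934 212.92960388]
linear [0.0126, -0.0034, 0.5896] rot [0.0, 0.0014, -0.0026]
```

View pics/w15.png

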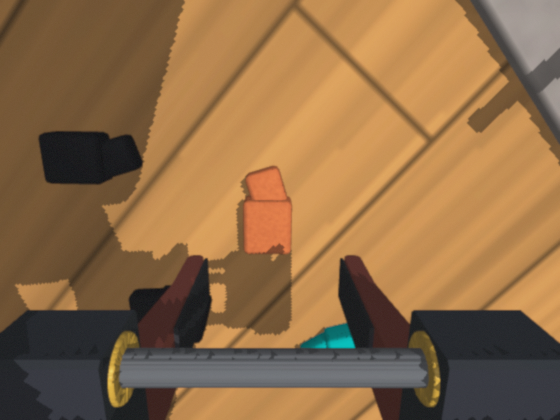

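```bash
python3 -m handwheel '[{"linear":[0,-0.02,0.1],"rot":[0,0,0]},{"linear":[0,-0.02,0.2],"rot":[0,0,0]},{"linear":[0,-0.02,0.3],"rot":[0,0,0]},{"linear":[0,-0.02,0.4],"rot":[0,0,0]},{"linear":[0,-0.02,0.5],"rot":[0,0,0]},{"linear":[0,-0.02,0.56],"rot":[0,0,0]},{"linear":[0,-0.02,0.585],"rot":[0,0,0]},{"linear":[0,-0.02,0.585],"rot":[0,0,0]},{"linear":[0,-0.02,0.585],"rot":[0,0,0]},{"linear":[0,-0.02,0.585],"rot":[0,0,0]}]' 0.7
python3 -m handwheel '[{"linear":[0,0,0],"rot":[0,0,0]},{"linear":[0,0,0],"rot":[0,0,0]},{"linear":[0,0,0],"rot":[0,0,0]},{"linear":[0,0,0],"rot":[0,0,0]},{"linear":[0,0,0],"rot":[0,0,0]},{"linear":[0,0,-0.1],"rot":[0,0,0]},{"linear":[0,0,-0.3],"rot":[0,0,0]},{"linear":[0,0,-0.5],"rot":[0,0,0]},{"linear":[0,0,-0.7],"rot":[0,0,0]},{"linear":[0,0,-0.75],"rot":[0,0,0]}]' 0 20
python3 -c "
from h import *
tgt([0.583,-0.02,0.15],[np.pi,0,1.475])"
```

```text
t: 30.35
eef_pos: [0.4698, -0.378, 0.0057]
orientation: [3.142, 0.002, 2.291]
contact_force: [1.2, -0.7, -0.5]
width: 0.0616
t: 31.35
eef_pos: [0.4713, -0.3793, 0.1592]
orientation: [3.141, 0.007, 2.291]
contact_force: [0.8, -0.5, -0.8]
width: 0.036
linear [0.982, 1.605, 0.0394] rot [0.0022, 0.0044, 0.5196]
```

```bash
python3 -m handwheel '[{"linear":[0.08,0.12,0],"rot":[0,0,0.06]},{"linear":[0.18,0.29,0],"rot":[0,0,0.12]},{"linear":[0.28,0.46,0],"rot":[0,0,0.18]},{"linear":[0.38,0.63,0],"rot":[0,0,0.24]},{"linear":[0.48,0.8,0],"rot":[0,0,0.3]},{"linear":[0.58,0.96,0],"rot":[0,0,0.36]},{"linear":[0.7,1,0],"rot":[0,0,0.42]},{"linear":[0.85,1,0],"rot":[0,0,0.48]},{"linear":[0.98,1,0],"rot":[0,0,0.52]},{"linear":[0.98,1,0],"rot":[0,0,0.52]}]'
python3 -c "
from h import *
t=get_image('wrist'); cv2.imwrite('pics/w16.png',t['color'][:,:,::-1])
tgt([0.582,-0.02,0.15],[np.pi,0,1.475])"
```

```text
t: 32.35
eef_pos: [0.4863, -0.0952, 0.1532]
orientation: [-3.136, -0.002, 1.475]
contact_force: [-0.4, -0.6, -0.6]
width: 0.0358
linear [0.4264, 0.4293, 0.0177] rot [-0.0016, -0.0003, 0.0009]
```

View pics/w16.png

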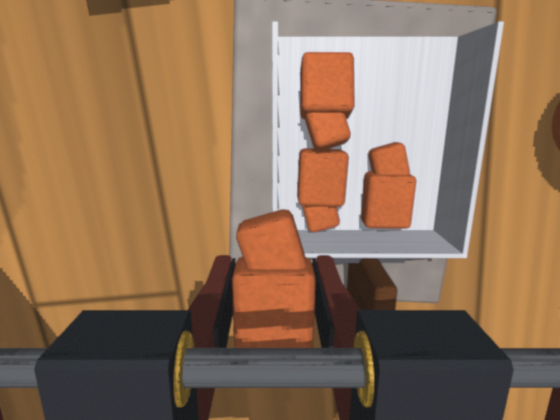

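```bash
python3 -m handwheel '[{"linear":[0.15,0.15,0],"rot":[0,0,0]},{"linear":[0.3,0.32,0],"rot":[0,0,0]},{"linear":[0.4,0.44,0],"rot":[0,0,0]},{"linear":[0.42,0.456,0],"rot":[0,0,0]},{"linear":[0.42,0.456,0.12],"rot":[0,0,0]},{"linear":[0.42,0.456,0.26],"rot":[0,0,0]},{"linear":[0.42,0.456,0.4],"rot":[0,0,0]},{"linear":[0.42,0.456,0.53],"rot":[0,0,0]},{"linear":[0.42,0.456,0.595],"rot":[0,0,0]},{"linear":[0.42,0.456,0.595],"rot":[0,0,0]}]'
python3 -m handwheel '[{"linear":[0,0,0.015],"rot":[0,0,0]},{"linear":[0,0,0.015],"rot":[0,0,0]},{"linear":[0,0,0.015],"rot":[0,0,0]},{"linear":[0,0,0.015],"rot":[0,0,0]},{"linear":[0,0,-0.1],"rot":[0,0,0]},{"linear":[-0.1,-0.05,-0.25],"rot":[0,0,0]},{"linear":[-0.2,-0.1,-0.4],"rot":[0,0,0]},{"linear":[-0.3,-0.12,-0.55],"rot":[0,0,0]},{"linear":[-0.4,-0.14,-0.7],"rot":[0,0,0]},{"linear":[-0.4,-0.14,-0.85],"rot":[0,0,0]}]' 0.48
python3 -c "
from h import *
w=get_image('wrist'); cv2.imwrite('pics/w17.png',w['color'][:,:,::-1])
"
```

```text
t: 33.4
eef_pos: [0.588, -0.0239, 0.0339]
orientation: [-3.138, 0.0, 1.474]
contact_force: [0.5, -0.6, -1.1]
width: 0.036
t: 34.4
eef_pos: [0.5528, -0.1022, 0.2075]
orientation: [3.141, 0.001, 1.473]
contact_force: [0.5, 0.6, -0.5]
width: 0.0421
```

View pics/w17.png

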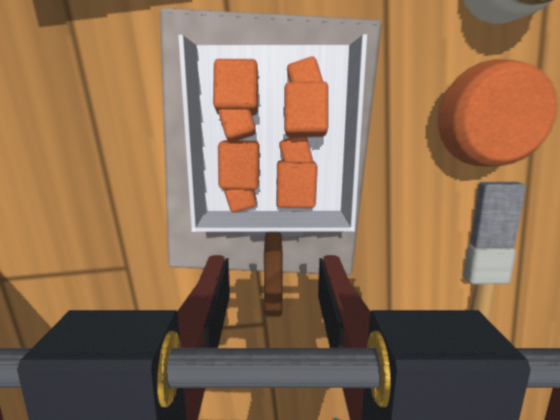

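All four shards lie in the scoop in a neat 2x2: (236,95), (306,95), (238,173), (297,180). The handle runs along column 273, in line with the tool. Next I'll measure the scoop's lip and handle, then grasp the handle leaning back about 30°.

```bash
python3 -c "
from h import *
w=get_image('wrist')
print('lip',[onz(w,u,v,0.018)[:2] for u,v in [(202,45),(343,45)]])
print('back wall top',[onz(w,u,v,0.07)[:2] for u,v in [(190,231),(353,231)]])
print('handle top',[onz(w,u,v,0.115)[:2] for u,v in [(273,235),(273,306)]])
o=get_obs();print(o['eef_pos'],o['orientation'],o['joint_positions'])
crop(w,'w17c.png',150,0,400,330,2)
"
```

```text
lip [array([0.50866364, 0.02930251]), array([0.6307714 , 0.01749471])]
back wall top [array([ 0.48422247, -0.12184681]), array([ 0.62288695, -0.1358507 ])]
handle top [array([ 0.55556875, -0.11646113]), array([ 0.54985611, -0.17461735])]
[ 0.55635089 -0.10174276  0.21058216] [3.13283635e+00 1.96117206e-03 1.47323868e+00] [-3.02910912e-01  3.16192207e-01  1.60817817e+00 -1.43731835e-04
  1.20825005e+00 -2.05311475e-01]
```

View pics/w17c.png

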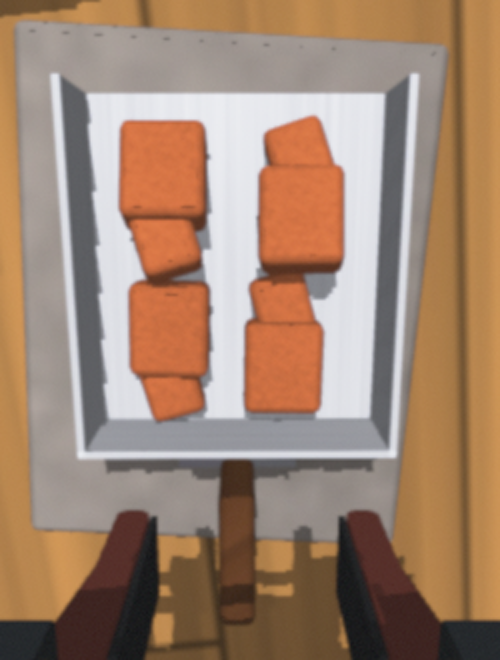

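```bash
python3 -c "
from h import *
R0=Ro.from_euler('xyz',[np.pi,0,1.474])
R=R0*Ro.from_rotvec([0,np.pi/6,0]); print(R.as_matrix())
tgt([0.548,-0.190,0.1465],R)
"
```

```text
[[ 8.36972344e-02  9.95318892e-01  4.83226208e-02]
 [ 8.61971446e-01 -9.66452416e-02  4.97659446e-01]
 [ 5.00000000e-01  1.11022302e-16 -8.66025404e-01]]
linear [-0.4426, -0.0014, 0.3213] rot [0.0056, 0.3346, 0.001]
```

```bash
python3 -m handwheel '[{"linear":[-0.15,0,0],"rot":[0,0.06,0]},{"linear":[-0.3,0,0.05],"rot":[0,0.12,0]},{"linear":[-0.44,0,0.1],"rot":[0,0.18,0]},{"linear":[-0.44,0,0.2],"rot":[0,0.24,0]},{"linear":[-0.44,0,0.32],"rot":[0,0.3,0]},{"linear":[-0.44,0,0.32],"rot":[0,0.333,0]},{"linear":[-0.44,0,0.32],"rot":[0,0.333,0]},{"linear":[-0.44,0,0.32],"rot":[0,0.333,0]},{"linear":[-0.44,0,0.32],"rot":[0,0.333,0]},{"linear":[-0.44,0,0.32],"rot":[0,0.333,0]}]' 0.5
python3 -c "
from h import *
w=get_image('wrist'); cv2.imwrite('pics/w18.png',w['color'][:,:,::-1])
o=get_obs();print(o['joint_positions'])
R0=Ro.from_euler('xyz',[np.pi,0,1.474])
R=R0*Ro.from_rotvec([0,np.pi/6,0])
tgt([0.5525,-0.1455,0.0685],R)
print([proj(w,p) for p in [[.5515,-.155,.115],[.5499,-.178,.115],[.5539,-.13,.115]]])
"
```

```text
t: 35.5
eef_pos: [0.5456, -0.1871, 0.1426]
orientation: [3.14, -0.521, 1.477]
contact_force: [-0.3, 0.4, 0.9]
width: 0.0438
[-0.72656937  0.55637999  1.5324239   0.42137194  1.39521557 -0.77909387]
linear [-0.0017, 0.0145, 0.4262] rot [0.0002, 0.0014, 0.0014]
[array([277.85463861, 221.08468919]), array([279.0240569 , 262.06514943]), array([277.78432349, 178.69082545])]
```

View pics/w18.png

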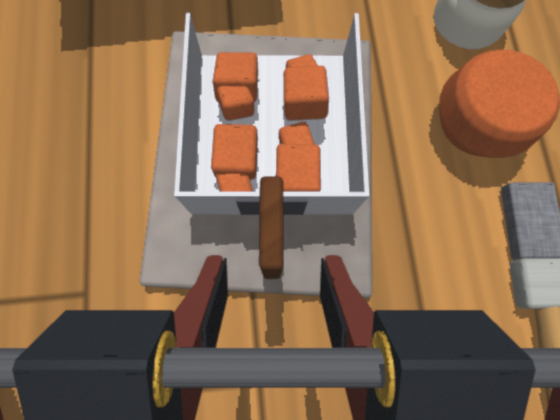

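The handle is centred between the fingers at column 271. I'll advance along the tool axis and grip.

```bash
python3 -m handwheel '[{"linear":[0,-0.005,0.08],"rot":[0,0,0]},{"linear":[0,-0.005,0.16],"rot":[0,0,0]},{"linear":[0,-0.005,0.24],"rot":[0,0,0]},{"linear":[0,-0.005,0.32],"rot":[0,0,0]},{"linear":[0,-0.005,0.39],"rot":[0,0,0]},{"linear":[0,-0.005,0.425],"rot":[0,0,0]},{"linear":[0,-0.005,0.425],"rot":[0,0,0]},{"linear":[0,-0.005,0.425],"rot":[0,0,0]},{"linear":[0,-0.005,0.425],"rot":[0,0,0]},{"linear":[0,-0.005,0.425],"rot":[0,0,0]}]'
python3 -c "
from h import *
w=get_image('wrist'); cv2.imwrite('pics/w19.png',w['color'][:,:,::-1])
print(get_obs()['contact_force'])"
python3 -m handwheel '[{"linear":[0,0,0],"rot":[0,0,0]},{"linear":[0,0,0],"rot":[0,0,0]},{"linear":[0,0,0],"rot":[0,0,0]},{"linear":[0,0,0],"rot":[0,0,0]},{"linear":[0,0,0],"rot":[0,0,0]},{"linear":[0,0,0],"rot":[0,0,0]},{"linear":[0,0,0],"rot":[0,0,0]},{"linear":[0,0,0],"rot":[0,0,0]},{"linear":[0,0,0],"rot":[0,0,0]},{"linear":[0,0,0],"rot":[0,0,0]}]' 0 55
python3 -c "
from h import *
w=get_image('wrist'); cv2.imwrite('pics/w20.png',w['color'][:,:,::-1])
o=get_obs(); print(o['contact_force'],o['moment'],o['eef_pos'],o['orientation'])
R=Ro.from_euler('xyz',o['orientation']); print(R.inv().apply([0,0,1])/0.2*0.03)"
```

```text
t: 36.55
eef_pos: [0.5486, -0.1461, 0.0685]
orientation: [3.14, -0.522, 1.475]
contact_force: [-0.7, -0.2, 0.4]
width: 0.0441
[-0.28112147  1.07915353  0.67179859]
t: 37.6
eef_pos: [0.5482, -0.1455, 0.068]
orientation: [-3.142, -0.523, 1.474]
contact_force: [-0.9, -0.3, 0.1]
width: 0.0141
[-0.74976349  0.20351872 -0.11640175] [-0.28022021  0.01956395 -0.10986707] [ 0.5481652  -0.14546694  0.06802595] [-3.14149709 -0.52299904  1.47421442]
[ 7.49220779e-02 -1.24183119e-05 -1.29948767e-01]
```

View pics/w20.png

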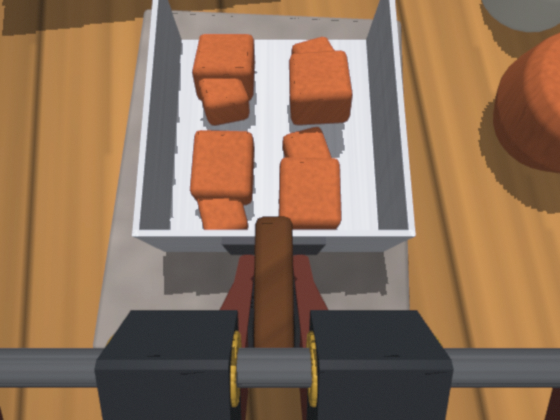

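The plate is gripped (14.1 mm). I'll do a gentle lift test to see whether the scoop pivots in the grip.

```bash
python3 -m handwheel '[{"linear":[0.005,0,-0.009],"rot":[0,0,0]},{"linear":[0.015,0,-0.026],"rot":[0,0,0]},{"linear":[0.03,0,-0.052],"rot":[0,0,0]},{"linear":[0.045,0,-0.078],"rot":[0,0,0]},{"linear":[0.06,0,-0.104],"rot":[0,0,0]},{"linear":[0.075,0,-0.13],"rot":[0,0,0]},{"linear":[0.09,0,-0.156],"rot":[0,0,0]},{"linear":[0.1,0,-0.173],"rot":[0,0,0]},{"linear":[0.1,0,-0.173],"rot":[0,0,0]},{"linear":[0.1,0,-0.173],"rot":[0,0,0]}]' - 60
python3 -c "
from h import *
w=get_image('wrist'); cv2.imwrite('pics/w21.png',w['color'][:,:,::-1])
s=get_image('scene'); crop(s,'s21.png',220,120,420,300,3.5)
o=get_obs(); print(o['contact_force'],o['moment'],o['eef_pos'],o['orientation'],o['width'])"
```

```text
t: 38.65
eef_pos: [0.5482, -0.1455, 0.108]
orientation: [3.142, -0.523, 1.474]
contact_force: [-0.1, -0.5, -4.3]
width: 0.0137
[-0.63001664  0.12494377 -5.32150834] [-1.12150195  0.15538437  0.0444981 ] [ 0.54799    -0.14532992  0.10774404] [-3.14098906 -0.5231729   1.47400275] 0.013591229849718483
```

View pics/w21.png

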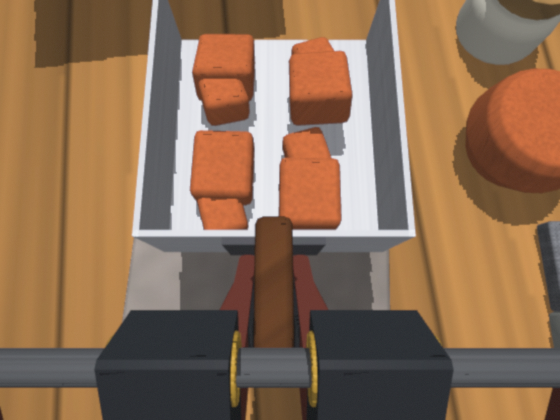

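View pics/s21.png

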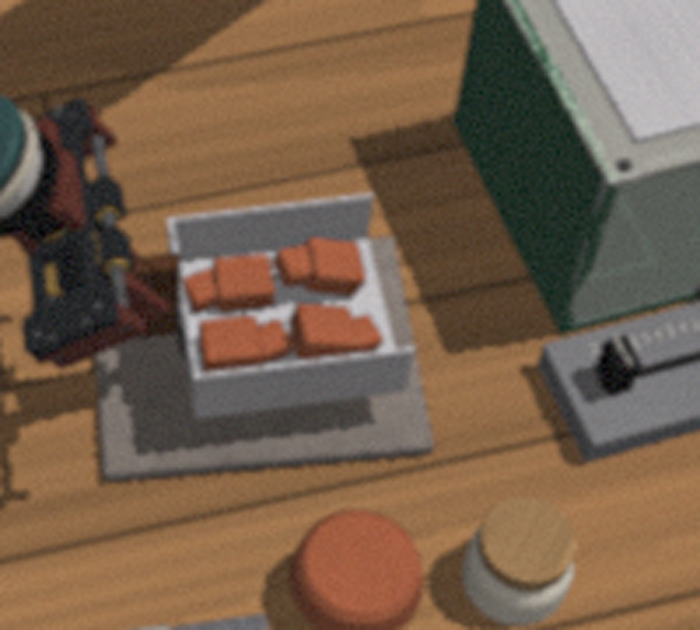

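The grip holds: the wrist view is unchanged, the scoop is level in the scene view, and the weight on the tool is about 5 N. I'll lift it to clear the mill top.

```bash
cat >> h.py <<'E'
S=np.array([0.472,0.188,0.19]); PSI=np.radians(90+3.1); LAM=np.radians(30)
def pour(y,z,th,x=0.0,psi=PSI,lip=None):
    """TCP pose for scoop tilt th(deg), lip at slot (x,y,z)"""
    th=np.radians(th); h=np.array([np.cos(psi),np.sin(psi),0]); sx=np.array([np.sin(psi),-np.cos(psi),0]); k=np.array([0,0,1.])
    L=S+sx*x+h*y+k*z if lip is None else np.array(lip)
    f=np.cos(th)*h-np.sin(th)*k; u=np.sin(th)*h+np.cos(th)*k
    return L-0.170*f+0.053*u, Ro.from_euler('xyz',[np.pi,0,psi])*Ro.from_rotvec([0,LAM-th,0])
def rel(a,b):
    p,R=a; q,Rt=b
    l=R.inv().apply(q-p)/0.2; r=(R.inv()*Rt).as_rotvec()/(np.pi/2)
    print("linear",np.round(l,3).tolist(),"rot",np.round(r,3).tolist())
E
python3 -m handwheel '[{"linear":[0.01,0,-0.017],"rot":[0,0,0]},{"linear":[0.035,0,-0.06],"rot":[0,0,0]},{"linear":[0.08,0,-0.139],"rot":[0,0,0]},{"linear":[0.14,0,-0.242],"rot":[0,0,0]},{"linear":[0.21,0,-0.364],"rot":[0,0,0]},{"linear":[0.28,0,-0.485],"rot":[0,0,0]},{"linear":[0.34,0,-0.589],"rot":[0,0,0]},{"linear":[0.39,0,-0.675],"rot":[0,0,0]},{"linear":[0.42,0,-0.727],"rot":[0,0,0]},{"linear":[0.43,0,-0.745],"rot":[0,0,0]}]'
python3 -c "
from h import *
p,R=pour(0.085,0.04,0); print(p); tgt(p,R)"
```

```text
t: 39.75
eef_pos: [0.5485, -0.1455, 0.2816]
orientation: [3.139, -0.522, 1.476]
contact_force: [0.8, -0.2, -5.8]
width: 0.0137
[0.4765967  0.10312438 0.283     ]
linear [1.0468, -0.4775, 0.5928] rot [0.0488, 0.0012, -0.0824]
```

```bash
python3 -m handwheel '[{"linear":[0.012,-0.005,0.007],"rot":[0.001,0,-0.002]},{"linear":[0.045,-0.02,0.025],"rot":[0.005,0,-0.008]},{"linear":[0.1,-0.045,0.057],"rot":[0.01,0,-0.017]},{"linear":[0.17,-0.077,0.096],"rot":[0.017,0,-0.028]},{"linear":[0.25,-0.114,0.142],"rot":[0.024,0,-0.04]},{"linear":[0.33,-0.15,0.187],"rot":[0.031,0,-0.053]},{"linear":[0.41,-0.187,0.232],"rot":[0.038,0,-0.065]},{"linear":[0.48,-0.219,0.272],"rot":[0.044,0,-0.075]},{"linear":[0.54,-0.246,0.306],"rot":[0.048,0,-0.081]},{"linear":[0.575,-0.262,0.326],"rot":[0.049,0,-0.082]}]'
python3 -c "
from h import *
p,R=pour(0.085,0.04,0); tgt(p,R)"
```

```text
t: 40.75
eef_pos: [0.5082, -0.007, 0.2811]
orientation: [-3.139, -0.523, 1.625]
contact_force: [-0.4, 0.7, -5.7]
width: 0.014
linear [0.4883, -0.1275, 0.2714] rot [-0.0017, 0.0002, -0.0002]
```

```bash
python3 -m handwheel '[{"linear":[0.03,-0.01,0.017],"rot":[0,0,0]},{"linear":[0.085,-0.022,0.047],"rot":[0,0,0]},{"linear":[0.15,-0.04,0.083],"rot":[0,0,0]},{"linear":[0.22,-0.058,0.122],"rot":[0,0,0]},{"linear":[0.29,-0.076,0.161],"rot":[0,0,0]},{"linear":[0.36,-0.094,0.2],"rot":[0,0,0]},{"linear":[0.42,-0.11,0.233],"rot":[0,0,0]},{"linear":[0.46,-0.12,0.256],"rot":[0,0,0]},{"linear":[0.485,-0.127,0.27],"rot":[0,0,0]},{"linear":[0.485,-0.127,0.27],"rot":[0,0,0]}]'
python3 -c "
from h import *
w=get_image('wrist'); cv2.imwrite('pics/w22.png',w['color'][:,:,::-1])
s=get_image('scene'); crop(s,'s22.png',280,40,510,230,3.4)
p,R=pour(0.085,0.04,0); tgt(p,R); print(get_obs()['joint_positions'])"
```

```text
t: 41.75
eef_pos: [0.4771, 0.1015, 0.2828]
orientation: [-3.139, -0.523, 1.624]
contact_force: [0.5, -1.3, -5.5]
width: 0.0138
linear [0.0123, -0.0051, 0.0055] rot [-0.0009, 0.0006, -0.001]
[-0.3204119   0.20068761  1.71499445  0.48634999  1.45070261 -0.48829132]
```

View pics/w22.png

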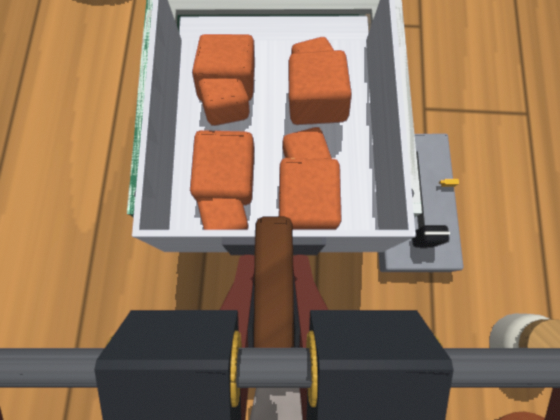

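View pics/s22.png

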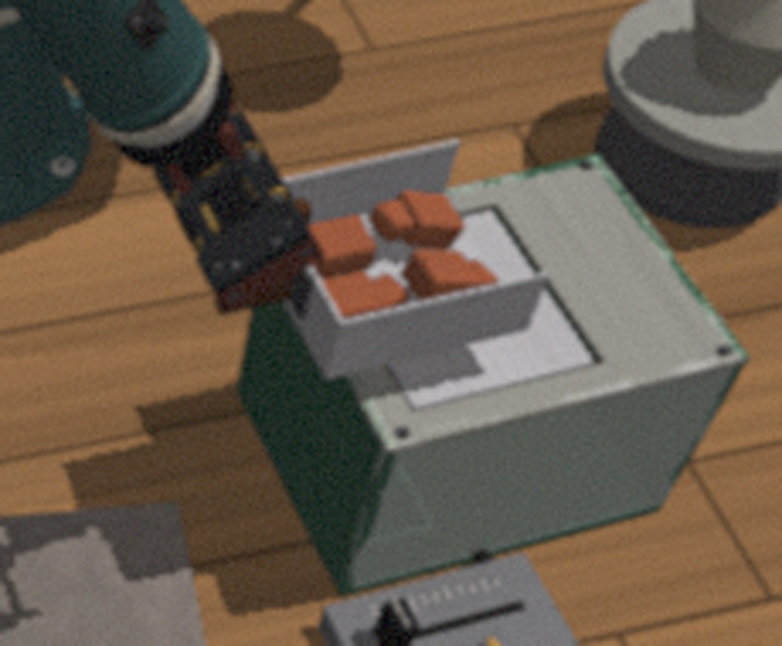

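The scoop is level over the mill, shards undisturbed and lip above the flap. The slider is still at its right end. I'll check where the lip really is by projecting the predicted corners.

```bash
python3 -c "
from h import *
s=get_image('scene')
h=np.array([np.cos(PSI),np.sin(PSI),0]); sx=np.array([np.sin(PSI),-np.cos(PSI),0])
o=get_obs(); p=o['eef_pos']; R=Ro.from_euler('xyz',o['orientation'])
lip=p+0.170*h-np.array([0,0,.053]); print(lip)
c=s['color'][40:230,280:510,::-1].copy(); c=cv2.resize(c,None,fx=3.4,fy=3.4,interpolation=cv2.INTER_CUBIC)
for q in [lip+sx*.068,lip-sx*.068,lip+sx*.068+[0,0,.055],lip-sx*.068+[0,0,.055],S+sx*.084,S-sx*.084,S+sx*.084+h*.15,S-sx*.084+h*.15]:
    u=(proj(s,q)-[280,40])*3.4; print(u); cv2.circle(c,tuple(int(a) for a in u),4,(0,0,255),1)
cv2.imwrite('pics/s23.png',c)
p2=pour(0.085,0.04,0)
a=(p,R)
for P in [(0.085,0.012,8),(0.085,-0.025,20),(0.083,-0.045,33),(0.077,-0.072,48),(0.067,-0.1,65)]:
    b=pour(*P); print(P,b[0]); rel(a,b); a=b
"
```

```text
[0.46870364 0.27005484 0.2297073 ]
[524.39785248 328.95722623]
[437.70542418 196.22567644]
[547.12364599 272.8670469 ]
[455.47098583 138.37376478]
[412.2147241  408.74799666]
[316.10926874 242.91058236]
[605.33789911 360.36200796]
[496.89929703 201.08561798]
(0.085, 0.012, 8) [0.47610833 0.11214177 0.27814363]
linear [0.04, -0.006, 0.05] rot [-0.001, -0.088, -0.001]
(0.085, -0.025, 20) [0.47506198 0.13146218 0.27294713]
linear [0.08, 0.0, 0.06] rot [0.0, -0.133, -0.0]
(0.083, -0.045, 33) [0.47366066 0.15733681 0.28203818]
linear [0.135, -0.0, -0.022] rot [-0.0, -0.144, -0.0]
(0.077, -0.072, 48) [0.47185753 0.19063062 0.27979854]
linear [0.167, 0.0, 0.002] rot [0.0, -0.167, 0.0]
(0.067, -0.1, 65) [0.46966438 0.23112601 0.26647109]
linear [0.213, 0.0, 0.001] rot [0.0, -0.189, -0.0]
```

View pics/s23.png

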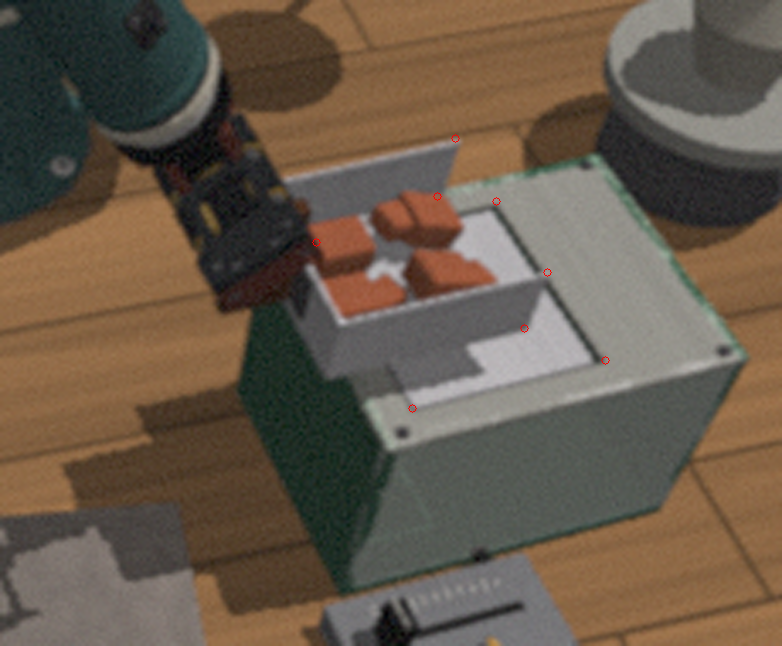

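The predicted corners fall on the real lip and slot edges within about 2–3 mm. Next I'll compute the press-and-tilt waypoints relative to the pose at the start of each call.

```bash
python3 -c "
from h import *
o=get_obs(); a=(o['eef_pos'],Ro.from_euler('xyz',o['orientation']))
for P in [(0.085,0.033,2),(0.085,0.023,5),(0.085,0.013,8),(0.085,0.003,11),(0.085,-0.007,14),(0.085,-0.017,17),(0.085,-0.026,20)]: rel(a,pour(*P))
"
```

```text
linear [0.019, -0.006, 0.016] rot [-0.001, -0.022, -0.001]
linear [0.03, -0.006, 0.029] rot [-0.001, -0.055, -0.001]
linear [0.043, -0.006, 0.045] rot [-0.001, -0.088, -0.001]
linear [0.057, -0.006, 0.063] rot [-0.001, -0.122, -0.001]
linear [0.072, -0.006, 0.083] rot [-0.001, -0.155, -0.001]
linear [0.089, -0.006, 0.105] rot [-0.001, -0.188, -0.001]
linear [0.109, -0.006, 0.125] rot [-0.001, -0.222, -0.001]
```

```bash
python3 -m handwheel '[{"linear":[0.01,-0.003,0.006],"rot":[0,-0.008,0]},{"linear":[0.019,-0.006,0.016],"rot":[0,-0.022,0]},{"linear":[0.03,-0.006,0.029],"rot":[0,-0.055,0]},{"linear":[0.043,-0.006,0.045],"rot":[0,-0.088,0]},{"linear":[0.057,-0.006,0.063],"rot":[0,-0.122,0]},{"linear":[0.072,-0.006,0.083],"rot":[0,-0.155,0]},{"linear":[0.089,-0.006,0.105],"rot":[0,-0.188,0]},{"linear":[0.109,-0.006,0.125],"rot":[0,-0.222,0]},{"linear":[0.109,-0.006,0.125],"rot":[0,-0.222,0]},{"linear":[0.109,-0.006,0.125],"rot":[0,-0.222,0]}]'
python3 -c "
from h import *
w=get_image('wrist'); cv2.imwrite('pics/w24.png',w['color'][:,:,::-1])
s=get_image('scene'); crop(s,'s24.png',280,40,510,230,3.4)
o=get_obs(); print(o['contact_force'],o['moment'],o['joint_positions'])
p,R=pour(0.085,-0.026,20); tgt(p,R)"
```

```text
t: 42.9
eef_pos: [0.4745, 0.1333, 0.2724]
orientation: [-3.14, -0.177, 1.625]
contact_force: [1.1, 1.5, -3.4]
width: 0.0141
[-0.92181179  1.41481295 -2.86550508] [ 0.24802307 -0.18454716  0.07543338] [-0.00697478  0.14838375  1.69134556  0.18165351  1.31930251 -0.10687561]
linear [-0.0045, 0.0028, -0.0001] rot [-0.0016, -0.0012, -0.0008]
```

View pics/w24.png

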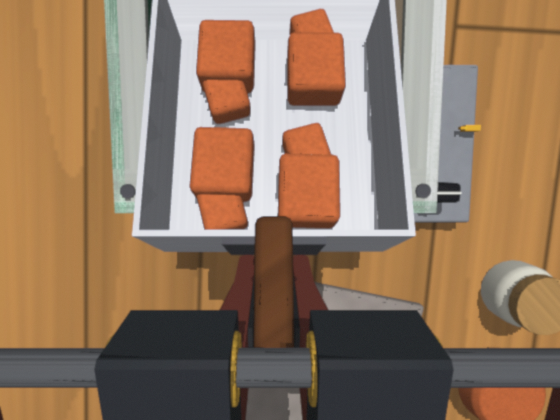

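View pics/s24.png

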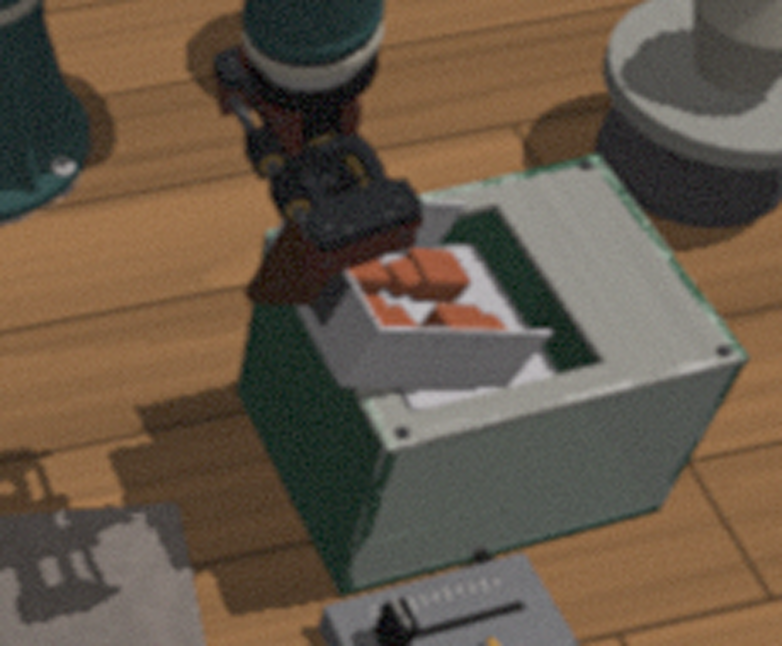

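The lip has pushed the flap down about 16°, all shards are still in the pan, and the vertical load has dropped from 5.5 to ~3 N. Continuing the tilt and press.

```bash
python3 -c "
from h import *
a=pour(0.085,-0.026,20)
for P in [(0.085,-0.03,23),(0.085,-0.036,27),(0.084,-0.043,31),(0.083,-0.05,35),(0.081,-0.057,39),(0.079,-0.064,43),(0.077,-0.072,48)]: rel(a,pour(*P))
a=pour(0.077,-0.072,48);print()
for P in [(0.075,-0.079,52),(0.072,-0.086,56),(0.07,-0.093,60),(0.067,-0.1,64),(0.065,-.103,66)]: rel(a,pour(*P))
"
```

```text
linear [0.032, 0.0, -0.011] rot [0.0, -0.033, -0.0]
linear [0.076, -0.0, -0.019] rot [-0.0, -0.078, -0.0]
linear [0.116, 0.0, -0.02] rot [-0.0, -0.122, -0.0]
linear [0.159, 0.0, -0.017] rot [0.0, -0.167, -0.0]
linear [0.199, -0.0, -0.012] rot [-0.0, -0.211, -0.0]
linear [0.241, -0.0, -0.002] rot [0.0, -0.256, -0.0]
linear [0.299, -0.0, 0.013] rot [0.0, -0.311, -0.0]

linear [0.048, -0.0, -0.004] rot [0.0, -0.044, 0.0]
linear [0.095, 0.0, -0.003] rot [0.0, -0.089, -0.0]
linear [0.148, 0.0, -0.001] rot [0.0, -0.133, 0.0]
linear [0.199, -0.0, 0.008] rot [-0.0, -0.178, -0.0]
linear [0.223, 0.0, 0.011] rot [0.0, -0.2, -0.0]
```

```bash
python3 -m handwheel '[{"linear":[0.015,0,-0.005],"rot":[0,-0.015,0]},{"linear":[0.032,0,-0.011],"rot":[0,-0.033,0]},{"linear":[0.054,0,-0.015],"rot":[0,-0.055,0]},{"linear":[0.076,0,-0.019],"rot":[0,-0.078,0]},{"linear":[0.116,0,-0.02],"rot":[0,-0.122,0]},{"linear":[0.159,0,-0.017],"rot":[0,-0.167,0]},{"linear":[0.199,0,-0.012],"rot":[0,-0.211,0]},{"linear":[0.241,0,-0.002],"rot":[0,-0.256,0]},{"linear":[0.27,0,0.005],"rot":[0,-0.283,0]},{"linear":[0.299,0,0.013],"rot":[0,-0.311,0]}]'
python3 -m handwheel '[{"linear":[0.024,0,-0.002],"rot":[0,-0.022,0]},{"linear":[0.048,0,-0.004],"rot":[0,-0.044,0]},{"linear":[0.095,0,-0.003],"rot":[0,-0.089,0]},{"linear":[0.148,0,-0.001],"rot":[0,-0.133,0]},{"linear":[0.199,0,0.008],"rot":[0,-0.178,0]},{"linear":[0.223,0,0.011],"rot":[0,-0.2,0]},{"linear":[0.223,0,0.011],"rot":[0,-0.2,0]},{"linear":[0.223,0,0.011],"rot":[0,-0.2,0]},{"linear":[0.223,0,0.011],"rot":[0,-0.2,0]},{"linear":[0.223,0,0.011],"rot":[0,-0.2,0]}]'
python3 -c "
from h import *
w=get_image('wrist'); cv2.imwrite('pics/w25.png',w['color'][:,:,::-1])
s=get_image('scene'); crop(s,'s25.png',280,40,510,230,3.4)
o=get_obs(); print(o['contact_force'],o['moment'],o['joint_positions'])
p,R=pour(0.065,-0.103,66); tgt(p,R)"
```

```text
t: 44.0
eef_pos: [0.472, 0.1917, 0.2801]
orientation: [-3.14, 0.314, 1.624]
contact_force: [0.2, 1.4, 1.4]
width: 0.0139
t: 45.0
eef_pos: [0.4693, 0.2326, 0.2644]
orientation: [-3.14, 0.626, 1.624]
contact_force: [0.6, 3.8, -1.9]
width: 0.0136
[ 0.22408638  2.81501236 -1.12230254] [1.60214028 0.05823219 0.17529151] [ 0.6764574   0.45135544  1.44015225 -0.49679941  1.64177735  0.68761996]
linear [-0.0001, 0.0014, 0.0035] rot [-0.0014, -0.0009, -0.0001]
```

View pics/w25.png

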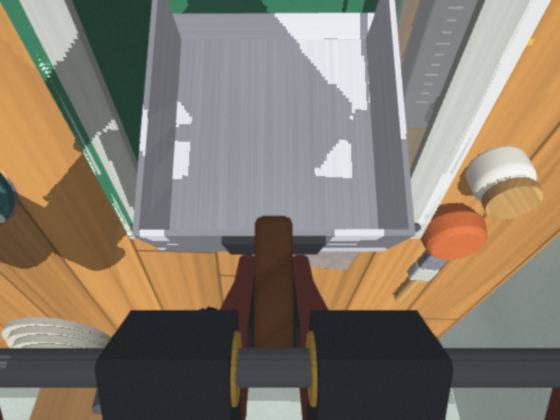

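View pics/s25.png

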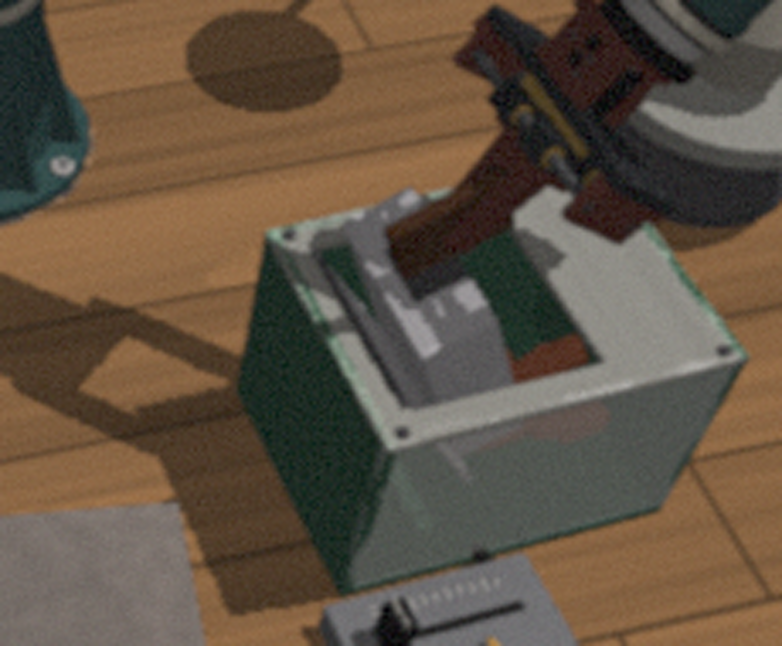

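The pan is empty in the wrist view. Terracotta shows through the slot at about (545,360) in the scene crop and faintly through the window at (570,420). The flap is still pressing back on the scoop with ~3–4 N. I'll hold, and look into the hopper to count.

```bash
python3 -c "
from h import *
s=get_image('scene'); crop(s,'s26.png',370,110,490,190,6.5)
t=get_image('top'); crop(t,'t26.png',60,190,200,310,5)
o=get_obs(); print(o['contact_force'])"
```

```text
[-0.25413601  3.90844164 -1.48037023]
```

View pics/s26.png

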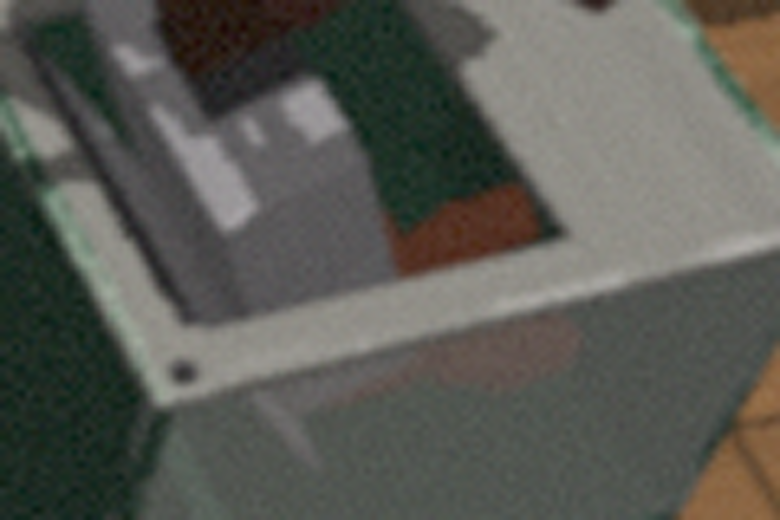

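View pics/t26.png

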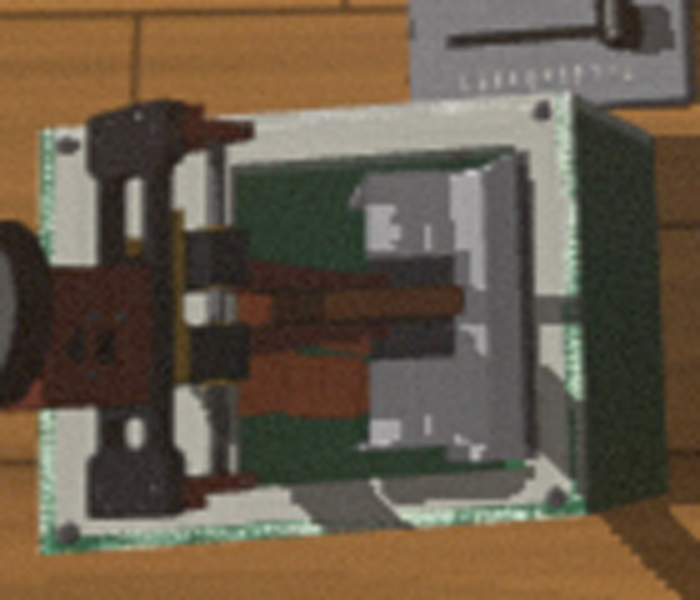

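```bash
python3 -c "
from h import *
s=get_image('scene');t=get_image('top')
for z in (0.034,0.058,0.1,0.14):
    print(z,'scene',[np.round(onz(s,370+u/6.5,110+v/6.5,z)[:2],3) for u,v in [(470,235),(510,355)]],'top',[np.round(onz(t,60+u/5,190+v/5,z)[:2],3) for u,v in [(310,385),(350,355),(250,310)]])
"
```

```text
0.034 scene [array([0.425, 0.406]), array([0.492, 0.394])] top [array([0.431, 0.357]), array([0.449, 0.334]), array([0.477, 0.395])]
0.058 scene [array([0.443, 0.391]), array([0.508, 0.379])] top [array([0.431, 0.347]), array([0.449, 0.324]), array([0.476, 0.384])]
0.1 scene [array([0.474, 0.363]), array([0.535, 0.352])] top [array([0.431, 0.33 ]), array([0.448, 0.308]), array([0.474, 0.366])]
0.14 scene [array([0.503, 0.338]), array([0.562, 0.327])] top [array([0.431, 0.314]), array([0.447, 0.293]), array([0.473, 0.348])]
```

Rays through the slot from both cameras meet at about z≈0.03, (0.43–0.48, 0.36–0.40). So the shards lie low in the hopper, within y ≤ 0.22 of the slot. I'll hold briefly a little deeper, then reverse out.

```bash
python3 -m handwheel '[{"linear":[0,0,0.01],"rot":[0,0,0]},{"linear":[0,0,0.02],"rot":[0,0,0]},{"linear":[0,0,0.03],"rot":[0,0,0]},{"linear":[0,0,0.03],"rot":[0,0,0]},{"linear":[0,0,0.03],"rot":[0,0,0]},{"linear":[0,0,0.03],"rot":[0,0,0]},{"linear":[0,0,0.03],"rot":[0,0,0]},{"linear":[0,0,0.02],"rot":[0,0,0]},{"linear":[0,0,0.01],"rot":[0,0,0]},{"linear":[0,0,0],"rot":[0,0,0]}]'
python3 -c "
from h import *
s=get_image('scene'); crop(s,'s27.png',370,110,490,190,6.5)
w=get_image('wrist'); cv2.imwrite('pics/w27.png',w['color'][:,:,::-1])
a=pour(0.065,-0.103,66)
for P in [(0.067,-0.1,64),(0.07,-0.093,60),(0.074,-0.081,54),(0.078,-0.069,47),(0.081,-0.057,40),(0.083,-0.045,33),(0.085,-0.033,26),(0.085,-0.02,20)]: rel(a,pour(*P))
print()
a=pour(0.085,-0.02,20)
for P in [(0.085,0,16),(0.085,0.02,12),(0.085,0.04,8),(0.075,0.06,4),(0.06,0.08,0)]: rel(a,pour(*P))
"
```

```text
t: 46.3
eef_pos: [0.4692, 0.2336, 0.2638]
orientation: [-3.139, 0.627, 1.626]
contact_force: [0.3, 3.6, -2.9]
width: 0.0137
linear [-0.023, -0.0, 0.003] rot [0.0, 0.022, 0.0]
linear [-0.074, 0.0, 0.012] rot [0.0, 0.067, 0.0]
linear [-0.151, 0.0, 0.024] rot [0.0, 0.133, 0.0]
linear [-0.228, 0.0, 0.056] rot [0.0, 0.211, 0.0]
linear [-0.296, -0.0, 0.098] rot [0.0, 0.289, 0.0]
linear [-0.357, -0.0, 0.147] rot [-0.0, 0.367, 0.0]
linear [-0.404, -0.0, 0.199] rot [0.0, 0.444, 0.0]
linear [-0.45, -0.0, 0.24] rot [0.0, 0.511, 0.0]

linear [-0.027, 0.0, -0.055] rot [0.0, 0.044, -0.0]
linear [-0.05, 0.0, -0.107] rot [0.0, 0.089, -0.0]
linear [-0.071, -0.0, -0.156] rot [0.0, 0.133, 0.0]
linear [-0.137, 0.0, -0.211] rot [0.0, 0.178, 0.0]
linear [-0.224, 0.0, -0.268] rot [-0.0, 0.222, 0.0]
```

View pics/s27.png

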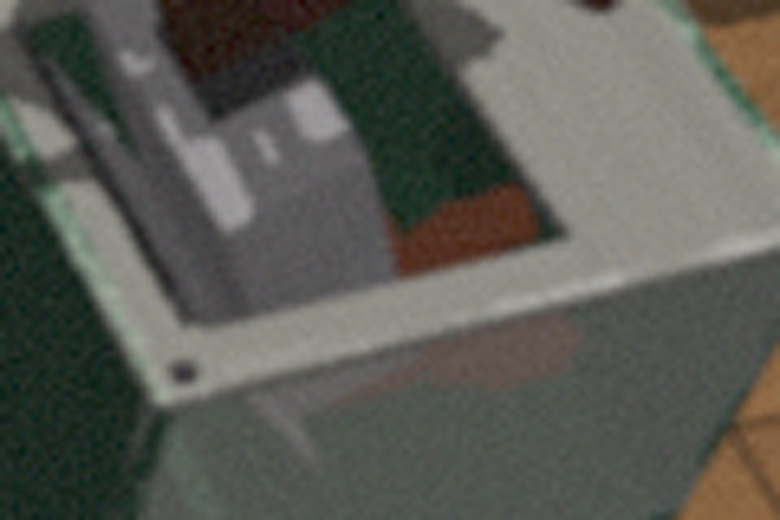

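View pics/w27.png

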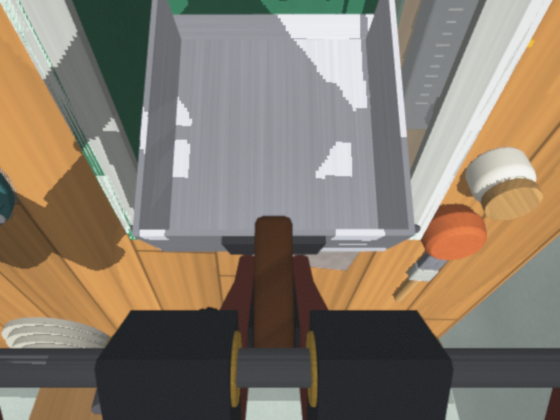

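The pan is empty, nothing has moved in the hopper, and contact with the flap was kept throughout. Now I'll reverse out slowly.

```bash
python3 -m handwheel '[{"linear":[-0.023,0,0.003],"rot":[0,0.022,0]},{"linear":[-0.074,0,0.012],"rot":[0,0.067,0]},{"linear":[-0.112,0,0.018],"rot":[0,0.1,0]},{"linear":[-0.151,0,0.024],"rot":[0,0.133,0]},{"linear":[-0.228,0,0.056],"rot":[0,0.211,0]},{"linear":[-0.296,0,0.098],"rot":[0,0.289,0]},{"linear":[-0.357,0,0.147],"rot":[0,0.367,0]},{"linear":[-0.404,0,0.199],"rot":[0,0.444,0]},{"linear":[-0.45,0,0.24],"rot":[0,0.511,0]},{"linear":[-0.45,0,0.24],"rot":[0,0.511,0]}]'
python3 -m handwheel '[{"linear":[-0.014,0,-0.027],"rot":[0,0.022,0]},{"linear":[-0.027,0,-0.055],"rot":[0,0.044,0]},{"linear":[-0.05,0,-0.107],"rot":[0,0.089,0]},{"linear":[-0.071,0,-0.156],"rot":[0,0.133,0]},{"linear":[-0.137,0,-0.211],"rot":[0,0.178,0]},{"linear":[-0.18,0,-0.24],"rot":[0,0.2,0]},{"linear":[-0.224,0,-0.268],"rot":[0,0.222,0]},{"linear":[-0.224,0,-0.268],"rot":[0,0.222,0]},{"linear":[-0.224,0,-0.268],"rot":[0,0.222,0]},{"linear":[-0.224,0,-0.268],"rot":[0,0.222,0]}]'
python3 -c "
from h import *
s=get_image('scene'); crop(s,'s28.png',220,30,510,250,2.7)
w=get_image('wrist'); cv2.imwrite('pics/w28.png',w['color'][:,:,::-1])
o=get_obs(); print(o['contact_force'],o['eef_pos'],o['orientation'],o['joint_positions'])
"
```

```text
t: 47.4
eef_pos: [0.4737, 0.127, 0.2778]
orientation: [-3.137, -0.174, 1.616]
contact_force: [-1.2, -0.2, -0.3]
width: 0.0139
t: 48.4
eef_pos: [0.4768, 0.0796, 0.3227]
orientation: [-3.137, -0.522, 1.624]
contact_force: [0.2, 0.6, -2.9]
width: 0.0135
[ 0.0084204   0.36503862 -2.06245594] [0.47699099 0.07965712 0.32292994] [-3.13820257 -0.52235049  1.62424433] [-0.36005168  0.16982795  1.64944722  0.47300335  1.5549867  -0.4783277 ]
```

View pics/s28.png

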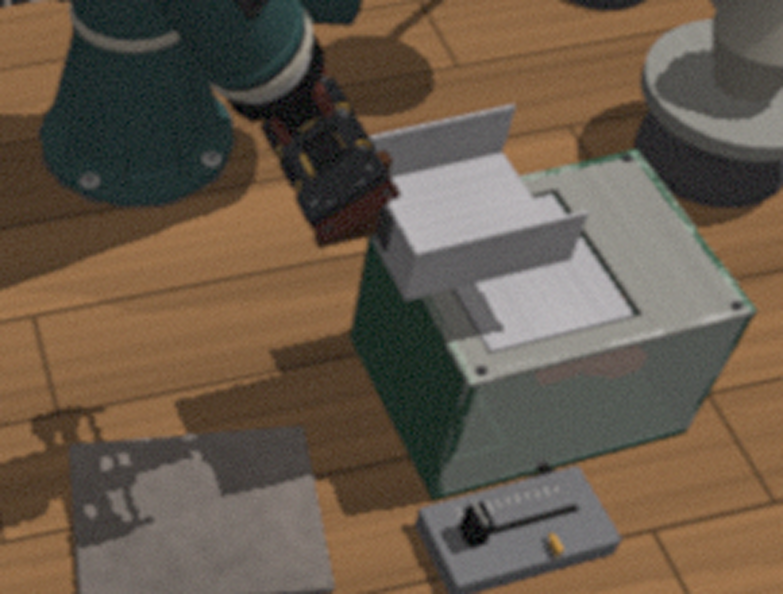

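View pics/w28.png

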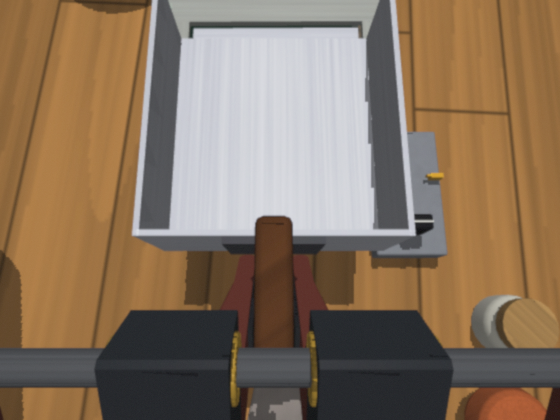

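The flap is shut, the scoop is empty and level, and shards show through the window at (590,365). I'll carry the scoop back to the exact pose it was lifted from.

```bash
python3 -c "
from h import *
G=np.array([0.5482,-0.1455,0.068]); R=Ro.from_euler('xyz',[-3.1415,-0.523,1.474])
tgt(G+[0,0,0.2],R)
rel((G+[0,0,0.2],R),(G,R))"
```

```text
linear [-1.1278, 0.2943, -0.3333] rot [-0.0498, 0.0006, 0.0829]
linear [-0.499, 0.0, 0.866] rot [0.0, 0.0, 0.0]
```

```bash
python3 -m handwheel '[{"linear":[-0.03,0.008,-0.01],"rot":[-0.002,0,0.003]},{"linear":[-0.1,0.026,-0.03],"rot":[-0.005,0,0.008]},{"linear":[-0.2,0.052,-0.06],"rot":[-0.01,0,0.016]},{"linear":[-0.32,0.083,-0.095],"rot":[-0.016,0,0.026]},{"linear":[-0.45,0.117,-0.133],"rot":[-0.023,0,0.038]},{"linear":[-0.58,0.151,-0.171],"rot":[-0.03,0,0.05]},{"linear":[-0.71,0.185,-0.21],"rot":[-0.037,0,0.062]},{"linear":[-0.82,0.214,-0.242],"rot":[-0.043,0,0.072]},{"linear":[-0.9,0.235,-0.266],"rot":[-0.048,0,0.08]},{"linear":[-0.94,0.245,-0.278],"rot":[-0.05,0,0.083]}]'
python3 -c "
from h import *
G=np.array([0.5482,-0.1455,0.068]); R=Ro.from_euler('xyz',[-3.1415,-0.523,1.474])
tgt(G+[0,0,0.2],R); tgt(G+[0,0,0.06],R)"
```

```text
t: 49.5
eef_pos: [0.537, -0.1108, 0.2764]
orientation: [3.142, -0.523, 1.47]
contact_force: [0.3, 0.5, -2.4]
width: 0.0136
linear [-0.1657, 0.0734, -0.0469] rot [0.0013, -0.0, -0.0021]
linear [-0.5154, 0.0733, 0.5595] rot [0.0013, -0.0, -0.0021]
```

```bash
python3 -m handwheel '[{"linear":[-0.06,0.03,-0.01],"rot":[0,0,0]},{"linear":[-0.12,0.05,-0.02],"rot":[0,0,0]},{"linear":[-0.17,0.07,0],"rot":[0,0,0]},{"linear":[-0.22,0.073,0.05],"rot":[0,0,0]},{"linear":[-0.29,0.073,0.17],"rot":[0,0,0]},{"linear":[-0.36,0.073,0.29],"rot":[0,0,0]},{"linear":[-0.43,0.073,0.41],"rot":[0,0,0]},{"linear":[-0.49,0.073,0.515],"rot":[0,0,-0.002]},{"linear":[-0.515,0.073,0.56],"rot":[0,0,-0.002]},{"linear":[-0.515,0.073,0.56],"rot":[0,0,-0.002]}]'
python3 -c "
from h import *
G=np.array([0.5482,-0.1455,0.068]); R=Ro.from_euler('xyz',[-3.1415,-0.523,1.474])
tgt(G,R)
s=get_image('scene'); crop(s,'s29.png',220,120,420,300,3.5)
w=get_image('wrist'); cv2.imwrite('pics/w29.png',w['color'][:,:,::-1])"
```

```text
t: 50.5
eef_pos: [0.5468, -0.1425, 0.127]
orientation: [-3.14, -0.525, 1.474]
contact_force: [-0.3, -0.3, -1.6]
width: 0.0137
linear [-0.1604, 0.0086, 0.2483] rot [-0.0009, -0.0013, 0.0002]
```

View pics/s29.png

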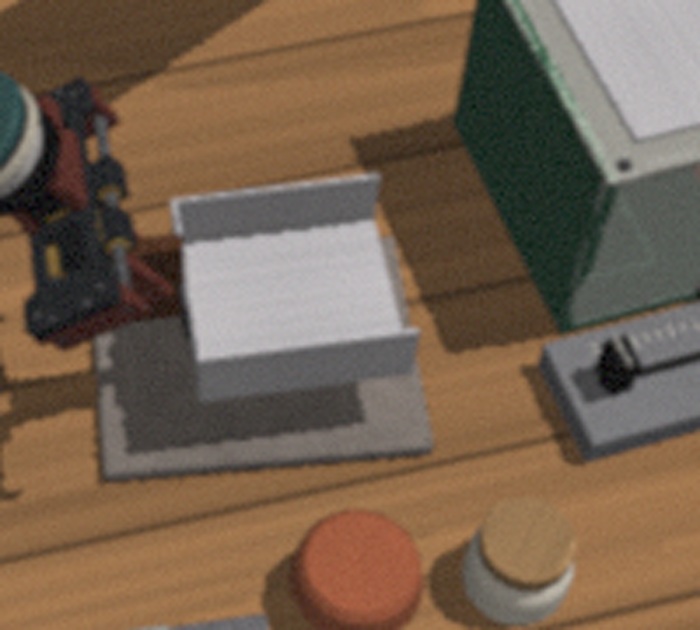

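View pics/w29.png

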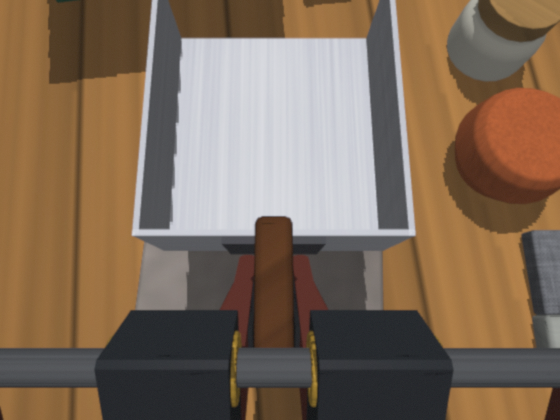

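The scoop hovers level over the board. I'll lower it gently.

```bash
python3 -m handwheel '[{"linear":[-0.02,0.005,0.02],"rot":[0,0,0]},{"linear":[-0.045,0.009,0.06],"rot":[0,0,0]},{"linear":[-0.075,0.009,0.11],"rot":[0,0,0]},{"linear":[-0.105,0.009,0.16],"rot":[0,0,0]},{"linear":[-0.13,0.009,0.2],"rot":[0,0,0]},{"linear":[-0.15,0.009,0.23],"rot":[0,0,0]},{"linear":[-0.158,0.009,0.244],"rot":[0,0,0]},{"linear":[-0.16,0.009,0.248],"rot":[0,0,0]},{"linear":[-0.16,0.009,0.248],"rot":[0,0,0]},{"linear":[-0.16,0.009,0.248],"rot":[0,0,0]}]'
python3 -c "
from h import *
s=get_image('scene'); crop(s,'s30.png',220,120,420,300,3.5); print(get_obs()['contact_force'],get_obs()['eef_pos'])"
```

```text
t: 51.6
eef_pos: [0.5498, -0.1468, 0.0701]
orientation: [3.138, -0.523, 1.476]
contact_force: [-1.2, 0.2, -3.1]
width: 0.0139
[-0.16895433  1.11459987 -2.99326551] [ 0.54981853 -0.1468391   0.07007675]
```

View pics/s30.png

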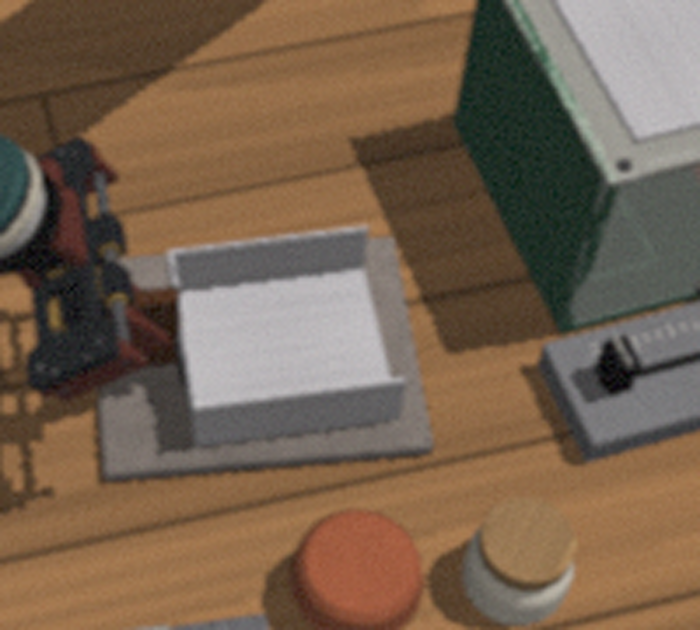

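The scoop is still about 2 mm above the board (full weight on the tool). I'll lower it a little more, release with a limited opening, and back out along the tool axis.

```bash
python3 -m handwheel '[{"linear":[-0.002,0,0.003],"rot":[0,0,0]},{"linear":[-0.004,0,0.007],"rot":[0,0,0]},{"linear":[-0.006,0,0.01],"rot":[0,0,0]},{"linear":[-0.007,0,0.012],"rot":[0,0,0]},{"linear":[-0.007,0,0.012],"rot":[0,0,0]},{"linear":[-0.007,0,0.012],"rot":[0,0,0]},{"linear":[-0.007,0,0.012],"rot":[0,0,0]},{"linear":[-0.007,0,0.012],"rot":[0,0,0]},{"linear":[-0.007,0,0.012],"rot":[0,0,0]},{"linear":[-0.007,0,0.012],"rot":[0,0,0]}]'
python3 -m handwheel '[{"linear":[0,0,0],"rot":[0,0,0]},{"linear":[0,0,0],"rot":[0,0,0]},{"linear":[0,0,0],"rot":[0,0,0]},{"linear":[0,0,0],"rot":[0,0,0]},{"linear":[0,0,-0.05],"rot":[0,0,0]},{"linear":[0,0,-0.15],"rot":[0,0,0]},{"linear":[0,0,-0.3],"rot":[0,0,0]},{"linear":[0,0,-0.45],"rot":[0,0,0]},{"linear":[0,0,-0.6],"rot":[0,0,0]},{"linear":[0,0,-0.7],"rot":[0,0,0]}]' 0.5 10
python3 -c "
from h import *
w=get_image('wrist'); cv2.imwrite('pics/w31.png',w['color'][:,:,::-1])
s=get_image('scene'); crop(s,'s31.png',220,120,420,300,3.5)
o=get_obs(); print(o['contact_force'],o['eef_pos'])
tgt([0.65,0.10,0.26],[np.pi,0,0.053])"
```

```text
t: 52.65
eef_pos: [0.5497, -0.1468, 0.0678]
orientation: [3.139, -0.523, 1.476]
contact_force: [-0.1, -1.9, 4.7]
width: 0.0139
t: 53.65
eef_pos: [0.543, -0.2181, 0.1907]
orientation: [3.137, -0.521, 1.477]
contact_force: [-0.5, -0.6, 0.5]
width: 0.0438
[ 0.94922821  0.58687882 -0.23759057] [ 0.54396005 -0.2189672   0.1909593 ]
linear [1.5928, 0.3751, 0.5157] rot [-0.2309, -0.2757, 0.8836]
```

View pics/w31.png

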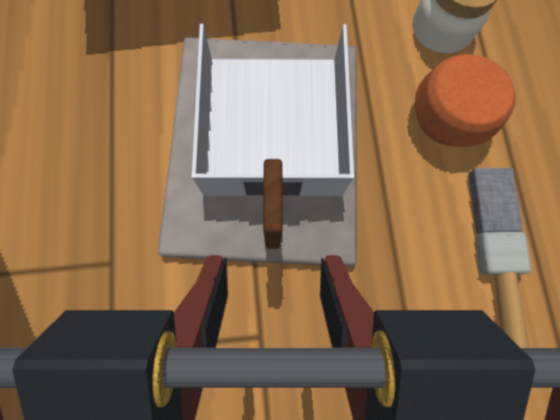

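View pics/s31.png

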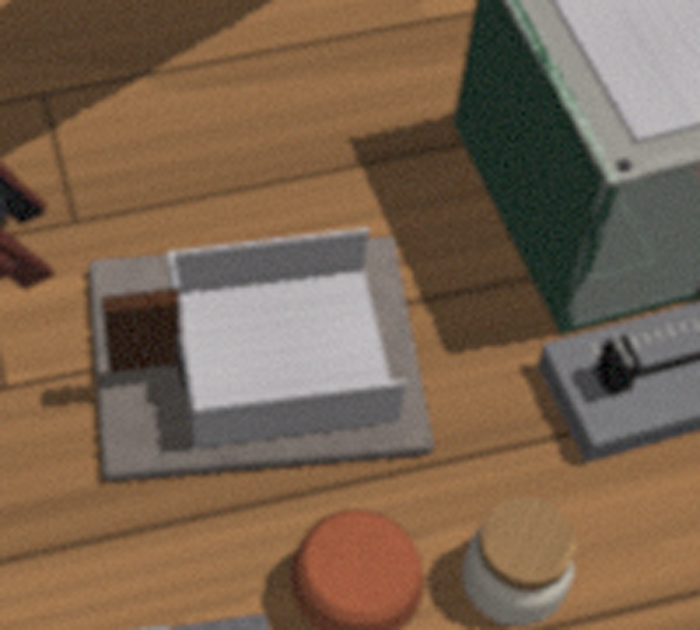

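The scoop stands upright and empty on the board, clear of the gripper. Next is the slider. I'll lift and straighten the tool first.

```bash
python3 -m handwheel '[{"linear":[0.06,0,-0.11],"rot":[0,-0.05,0]},{"linear":[0.13,0,-0.22],"rot":[0,-0.1,0]},{"linear":[0.2,0,-0.346],"rot":[0,-0.15,0]},{"linear":[0.3,0,-0.29],"rot":[0,-0.2,0]},{"linear":[0.42,0,-0.22],"rot":[0,-0.25,0]},{"linear":[0.54,0,-0.15],"rot":[0,-0.3,0]},{"linear":[0.66,0,-0.08],"rot":[0,-0.333,0]},{"linear":[0.76,0,-0.02],"rot":[0,-0.333,0]},{"linear":[0.76,0,-0.02],"rot":[0,-0.333,0]},{"linear":[0.76,0,-0.02],"rot":[0,-0.333,0]}]' 0.6
python3 -c "
from h import *
tgt([0.65,0.08,0.27],[np.pi,0,0.053]); tgt([0.648,0.171,0.15],[np.pi,0,0.053])"
```

```text
t: 54.75
eef_pos: [0.5543, -0.0866, 0.2668]
orientation: [3.141, 0.0, 1.477]
contact_force: [-0.1, -0.4, -0.5]
width: 0.0527
linear [0.8744, 0.3981, -0.0157] rot [0.0005, -0.0002, 0.9064]
linear [1.3266, 0.345, 0.5842] rot [0.0005, -0.0002, 0.9064]
```

```bash
python3 -m handwheel '[{"linear":[0.15,0.07,0],"rot":[0,0,0.09]},{"linear":[0.3,0.14,0],"rot":[0,0,0.18]},{"linear":[0.45,0.21,0],"rot":[0,0,0.27]},{"linear":[0.6,0.28,0],"rot":[0,0,0.36]},{"linear":[0.75,0.34,0],"rot":[0,0,0.45]},{"linear":[0.87,0.4,0],"rot":[0,0,0.54]},{"linear":[0.87,0.4,0],"rot":[0,0,0.63]},{"linear":[0.87,0.4,0],"rot":[0,0,0.72]},{"linear":[0.87,0.4,0],"rot":[0,0,0.81]},{"linear":[0.87,0.4,0],"rot":[0,0,0.9]}]'
python3 -c "
from h import *
w=get_image('wrist'); cv2.imwrite('pics/w32.png',w['color'][:,:,::-1]); crop(w,'w32c.png',100,60,360,240,3)
tgt([0.648,0.171,0.105],[np.pi,0,0.06])
print(proj(w,[0.648,0.171,0.0705]))"
```

```text
t: 55.75
eef_pos: [0.6514, 0.0765, 0.2669]
orientation: [3.141, -0.001, 0.054]
contact_force: [-0.2, 0.8, 0.3]
width: 0.0527
linear [0.0045, -0.4737, 0.8092] rot [0.0005, -0.0006, -0.0086]
[175.55238271 186.24052463]
```

View pics/w32.png

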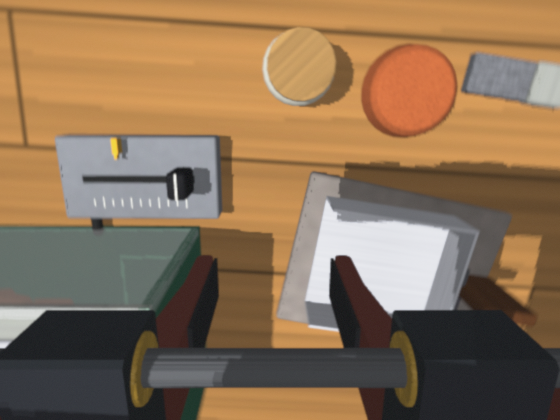

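The slider's white line is at (176,186), as predicted. I'll move over it and descend.

```bash
python3 -m handwheel '[{"linear":[0,-0.15,0],"rot":[0,0,0]},{"linear":[0,-0.3,0],"rot":[0,0,0]},{"linear":[0,-0.47,0.1],"rot":[0,0,-0.005]},{"linear":[0,-0.47,0.3],"rot":[0,0,-0.005]},{"linear":[0,-0.47,0.5],"rot":[0,0,-0.005]},{"linear":[0,-0.47,0.65],"rot":[0,0,-0.005]},{"linear":[0,-0.47,0.75],"rot":[0,0,-0.005]},{"linear":[0,-0.47,0.8],"rot":[0,0,-0.005]},{"linear":[0,-0.47,0.8],"rot":[0,0,-0.005]},{"linear":[0,-0.47,0.8],"rot":[0,0,-0.005]}]'
python3 -c "
from h import *
w=get_image('wrist'); cv2.imwrite('pics/w33.png',w['color'][:,:,::-1])
tgt([0.648,0.171,0.046],[np.pi,0,0.06])
g=cv2.cvtColor(w['color'],cv2.COLOR_RGB2GRAY); print(get_obs()['eef_pos'])"
```

```text
t: 56.8
eef_pos: [0.6466, 0.1716, 0.1084]
orientation: [3.141, -0.003, 0.069]
contact_force: [-0.5, 0.2, -1.1]
width: 0.0527
linear [0.0034, 0.0045, 0.3151] rot [0.0001, -0.0027, 0.0058]
[0.6469949  0.17185621 0.10902248]
```

View pics/w33.png

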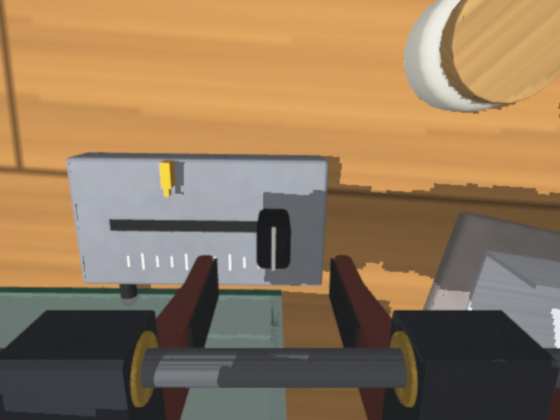

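```bash
python3 - <<'E'
from h import *
w=get_image('wrist'); crop(w,'w33c.png',90,140,320,290,3.4)
H=hsv(w);m=(H[...,0]>15)&(H[...,0]<32)&(H[...,1]>150)&(H[...,2]>120);m[230:]=0
for b in blobs(m,20):
    ys,xs=np.where(b[3]); print('brass',b[1],[ (v,round(xs[ys==v].mean(),1)) for v in range(ys.max()-8,ys.max()+1)])
g=cv2.cvtColor(w['color'],cv2.COLOR_RGB2GRAY).astype(float)
for v in range(228,268,6):
    r=g[v,264:284]; k=np.maximum(r-90,0); print(v,round((k*np.arange(264,284)).sum()/max(k.sum(),1),2), r.max())
e=np.array([-np.sin(.0541),np.cos(.0541)])
for u,v in [(273.5,240)]: p=onz(w,u,v,.0705); print(p,p[:2]@e)
for u,v in [(166.3,194.5)]: p=onz(w,u,v,.039); print(p,p[:2]@e)
E
```

```text
brass [161 162  12  34 311] [(187, np.float64(167.0)), (188, np.float64(167.0)), (189, np.float64(167.5)), (190, np.float64(167.5)), (191, np.float64(167.5)), (192, np.float64(167.5)), (193, np.float64(167.5)), (194, np.float64(167.0)), (195, np.float64(167.5))]
228 273.8 146.0
234 273.75 163.0
240 273.63 165.0
246 273.46 160.0
252 273.45 160.0
258 273.46 159.0
264 273.1 166.0
[0.6518249  0.17167755 0.0705    ] 0.13617984587286644
[0.66610919 0.24067475 0.039     ] 0.20430369608162363
```

View pics/w33c.png

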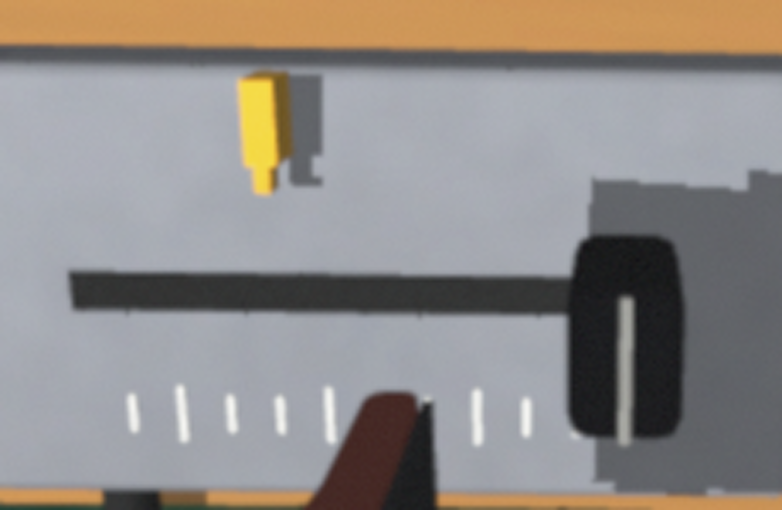

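The track distance from slider line to pointer is about 68 mm (earlier view: ~67 mm). I'll descend, pinch and drag.

```bash
python3 -m handwheel '[{"linear":[0,0.004,0.1],"rot":[0,0,0]},{"linear":[0,0.004,0.2],"rot":[0,0,0]},{"linear":[0,0.004,0.28],"rot":[0,0,0]},{"linear":[0,0.004,0.31],"rot":[0,0,0]},{"linear":[0,0.004,0.31],"rot":[0,0,0]},{"linear":[0,0.004,0.31],"rot":[0,0,0]},{"linear":[0,0.004,0.31],"rot":[0,0,0]},{"linear":[0,0.004,0.31],"rot":[0,0,0]},{"linear":[0,0.004,0.31],"rot":[0,0,0]},{"linear":[0,0.004,0.31],"rot":[0,0,0]}]'
python3 -m handwheel '[{"linear":[0,0,0],"rot":[0,0,0]},{"linear":[0,0,0],"rot":[0,0,0]},{"linear":[0,0,0],"rot":[0,0,0]},{"linear":[0,0,0],"rot":[0,0,0]},{"linear":[0,0,0],"rot":[0,0,0]},{"linear":[0,0,0],"rot":[0,0,0]},{"linear":[0,0,0],"rot":[0,0,0]},{"linear":[0,0,0],"rot":[0,0,0]},{"linear":[0,0,0],"rot":[0,0,0]},{"linear":[0,0,0],"rot":[0,0,0]}]' 0 8
python3 -c "
from h import *
o=get_obs(); p=o['eef_pos']; print(p,o['orientation'],o['contact_force'])
tgt(p+0.0675*np.array([-.0541,.9985,0]),o['orientation'])"
```

```text
t: 57.9
eef_pos: [0.6461, 0.1714, 0.046]
orientation: [3.141, -0.003, 0.069]
contact_force: [-1.5, -0.1, 0.7]
width: 0.053
t: 58.9
eef_pos: [0.6459, 0.1715, 0.0457]
orientation: [3.141, -0.002, 0.069]
contact_force: [-0.5, 2.0, -0.5]
width: 0.02
[0.64589052 0.17154003 0.04568589] [ 3.14145600e+00 -2.04983050e-03  6.89746517e-02] [-0.51569744  1.95171867 -0.54034839]
linear [0.005, -0.3375, -0.0] rot [0.0, 0.0, 0.0]
```

```bash
python3 -m handwheel '[{"linear":[0,-0.03,0],"rot":[0,0,0]},{"linear":[0.001,-0.08,0],"rot":[0,0,0]},{"linear":[0.002,-0.13,0],"rot":[0,0,0]},{"linear":[0.003,-0.18,0],"rot":[0,0,0]},{"linear":[0.004,-0.23,0],"rot":[0,0,0]},{"linear":[0.005,-0.28,0],"rot":[0,0,0]},{"linear":[0.005,-0.32,0],"rot":[0,0,0]},{"linear":[0.005,-0.338,0],"rot":[0,0,0]},{"linear":[0.005,-0.338,0],"rot":[0,0,0]},{"linear":[0.005,-0.338,0],"rot":[0,0,0]}]'
python3 -c "
from h import *
w=get_image('wrist'); cv2.imwrite('pics/w34.png',w['color'][:,:,::-1]); print(get_obs()['contact_force'])"
```

```text
t: 59.9
eef_pos: [0.6421, 0.2394, 0.0457]
orientation: [-3.141, -0.002, 0.069]
contact_force: [-0.9, 2.2, 0.4]
width: 0.02
[-1.44781047  0.62121429  1.75128551]
```

View pics/w34.png

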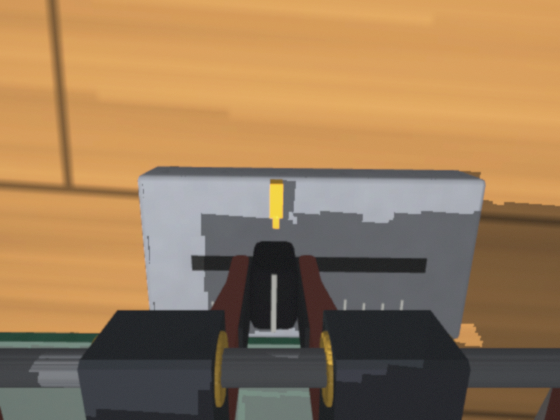

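The white line (274, 275–330) and the pointer tip (276,228) are level within about 1 mm. I'll release, rise and verify.

```bash
python3 -m handwheel '[{"linear":[0,0,0],"rot":[0,0,0]},{"linear":[0,0,0],"rot":[0,0,0]},{"linear":[0,0,0],"rot":[0,0,0]},{"linear":[0,0,0],"rot":[0,0,0]},{"linear":[0,0,-0.1],"rot":[0,0,0]},{"linear":[0,0,-0.3],"rot":[0,0,0]},{"linear":[0,0,-0.5],"rot":[0,0,0]},{"linear":[0,0,-0.7],"rot":[0,0,0]},{"linear":[0,0,-0.9],"rot":[0,0,0]},{"linear":[0,0,-1],"rot":[0,0,0]}]' 0.6
python3 - <<'E'
from h import *
w=get_image('wrist'); cv2.imwrite('pics/w35.png',w['color'][:,:,::-1])
H=hsv(w);m=(H[...,0]>15)&(H[...,0]<32)&(H[...,1]>150)&(H[...,2]>120);m[250:]=0
for b in blobs(m,15):
    ys,xs=np.where(b[3]); print('brass',b[1],ys.max(),xs[ys>=ys.max()-2].mean())
print(get_obs()['eef_pos'])
E
```

```text
t: 60.95
eef_pos: [0.6436, 0.2392, 0.2502]
orientation: [-3.141, -0.008, 0.069]
contact_force: [1.2, 0.1, -0.2]
width: 0.0528
brass [272 144   6  21  93] 164 274.0
[0.64474468 0.23955387 0.25266376]
```

View pics/w35.png

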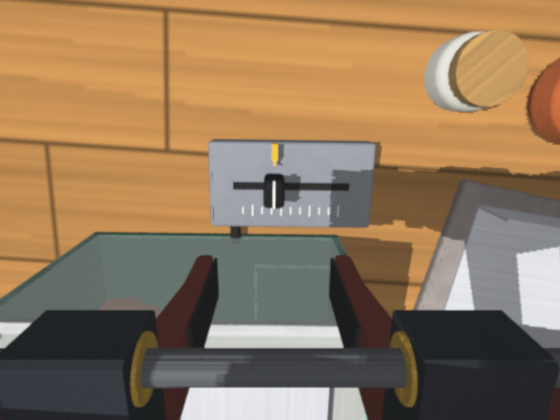

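The white line (274,192) and the pointer tip (274.5,164) are level. One last look with the fixed cameras before handing in.

```bash
python3 - <<'E'
from h import *
s=get_image('scene'); cv2.imwrite('pics/s36.png',s['color'][:,:,::-1])
t=get_image('top'); cv2.imwrite('pics/t36.png',t['color'][:,:,::-1])
w=get_image('wrist')
e=np.array([-np.sin(.0541),np.cos(.0541)])
print((onz(w,274,185,.0705)[:2]-onz(w,274.5,165,.039)[:2])@e)
b=np.array([0.549,-0.069]); bx=np.array([np.cos(np.radians(81.3)),np.sin(np.radians(81.3))]); by=np.array([-bx[1],bx[0]])
for n,q in [('lip',[.566,.0225]),('grip',[.5495,-.156])]: d=np.array(q)-b; print(n,d@bx,d@by)
o=get_obs(); print(o['t'],o['contact_force'])
E
```

```text
0.0003056675631296238
lip 0.09301862458719726 -0.0029640310231269524
grip -0.08592333774223186 -0.013653938304912372
61.15 [-0.58607681 -0.26276279 -0.10650346]
```

View pics/s36.png

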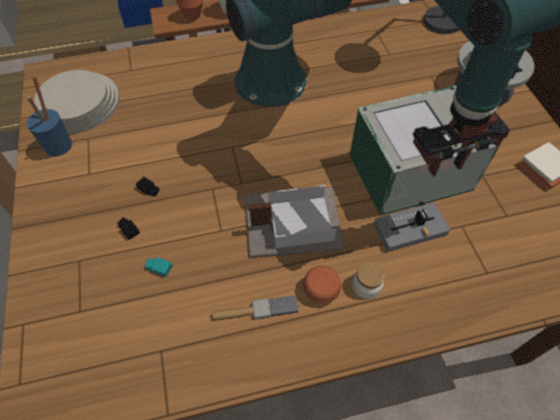

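View pics/t36.png

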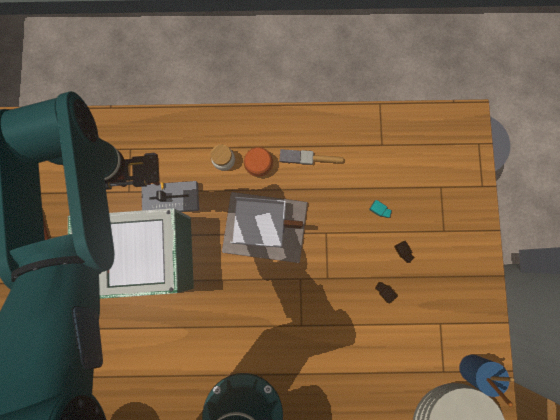

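No shards are left on the bench, and the flap is shut. The scoop is upright on its board, and the jar (222,157), pot (258,161) and brush (310,158) are where they began. Handing in.

```bash
python3 -c "
from bench import *
print(finish_job())"
```

```text
the job is handed in; nothing more can be done
None
```

The job is handed in at about 61 s of the 210 s, with every step done; the interface gave no verdict.

- **Shards:** There were four. I shut the feed slider against its stop, then placed the shards in a 2x2 in the scoop.
- **Pour:** The lip pressed the flap open to roughly 55° while the scoop tilted to 66°. I held it there until the pan was empty, with about 3–4 N of flap contact. No shards are left on the bench, but I could not count all four in the hopper. I saw them only partly, through the slot and window, lying low (z about 0.03 m).
- **Scoop:** It stands upright and empty on its board. From the pose where it was set down, its lip is about 93 mm and its grip point about 86 mm from the board's centre along its length, against a limit of 120 mm.
- **Flap and slider:** The flap is shut. The white line is level with the pointer to within about 1 mm in two wrist views (the last computed 0.3 mm).
- **Bystanders:** The jar, pot, brush and the black and turquoise look-alikes show no movement in the top view.

No check failed. The two camera views differed by up to about 10 mm on some shards and on where the handle sits along its length. The wrist views settled each grasp.

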